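# Load the unwinder with the roll at the back of the rack

### The arm

A 6-joint arm with a two-finger parallel gripper is mounted at the origin on a cart in front of the work surface, level with it; the furniture and walls round the work are solid. World frame = base frame: x ahead of the robot, y to its left, z up, the work surface at z = 0. Lengths are in m, angles in rad, forces in N, time in s.
With the tool pointing down it reaches from about 0.375 to 0.975 m from the base axis. Payload 3.8 kg.
Tool frame: the origin (TCP) lies midway between the tips of the shut fingers; the grasp point (between the pads) lies 19 mm behind it (robot.hold_point_z is the distance from the TCP to the grasp point, in m); z points along the fingers, y is the line along which they close (so a half turn about z gives the same grasp; the last joint's range is limited). The gripper opens to 88 mm and grips with 3 to 60 N. Pads are 18 mm wide; open, the fingers measure 123 mm over their backs; the gripper's body (75 mm by 187 mm) begins 45 mm behind the grasp point.
Start: joints at [-1.364, 0.264, 1.604, -0, 1.274, -0.037], TCP at [0.163, -0.655, 0.203] pointing down, gripper open.
Joint ranges: [-2.63, 2.63], [-0.94, 2.18], [0.31, 2.57], [-1.31, 4.45], [0, 2.66], [-2.55, 2.55]. Speed limits (rad/s): [2.57, 2.57, 3.14, 3.14, 3.14, 3.14].

### API

Orientations are given as a unit quaternion [x, y, z, w].
In Python, from workcell import robot gives the robot as it stands.
- The arm moves only by the tool jog_arm, never from a script. Its argument "increments" is a list of rows, each a list of 7 numbers: the shift along the tool's x, y, z in mm, then the turn, a rotation vector about the tool's x, y, z in degrees, then the opening, from -1 (shut) to 1 (fully open). A call has 1 to 20 rows; each row is the pose to reach, as a shift and turn from the pose commanded when the call began, along the tool's axes at that moment; what a row does not reach only later rows make up. A row lasts 1/10 s, in which the tool goes at most 50 mm and 8.59 degrees, less where a joint would pass 70% of its speed; a pose out of reach is approached as far as the arm can. A call with a gripper value outside its range is refused whole. The fingers move at their own pace and stop on an object; "squeeze" is the grip in N (left out, the last holds). Time passes only in rows, so rows that repeat a pose let the fingers close. It gives the time, the measured TCP pose, the force, the opening and the grip force at its end, in the units of the state.
- robot.sense(): the state, without advancing time (a new reading comes with each control period).
- robot.capture(name): name is "side" or "top" or "wrist"; returns a dict with "image" (420x560x3 uint8, blue, green, red), "fx", "fy", "cx", "cy" (pixels), "extrinsics" (4x4, takes a point from camera to world coordinates). Camera axes: x right, y down, z forward; pixel columns grow to the right and rows downward; lengths in m; the calibration is good to about 2 mm. A picture is of the moment at which its call begins. There is no depth.
- robot.close_job(): hands the job in; it is judged then, once.
The state is a dict: "clock": time; "joint_positions": joint angles; "qd": joint speeds; "joint_torque": joint torques, N m; "ee_pos": TCP position; "orientation": TCP orientation; "wrist_force": force on the tool from outside, world axes, zero at the start; "wrist_torque": the same for the moment, N m; "opening": opening from 0.0 (shut) to 1.0 (fully open); "grip_force": force on a finger pad.
Only numpy, scipy, OpenCV 4.12 (cv2) and the standard library are available. Lean on these libraries where they do the work, as an engineer would, in place of code of your own. Each camera call takes 0.05 s, during which the arm holds its last target. There are 200 camera calls.

### The job

The next print job needs the roll of green labels, which hangs at the back of the storage rack behind the orange and the blue roll. Take those two off and stand them both in the roll cradle, put the green roll on the unwinder's mandrel, centred between its yellow lines, and then hang the orange and the blue roll back in the bays where each of them hung. Keep the rolls off the bench top and do not shift or knock over the bystanders.

Things in the scene. Friction and masses are not known exactly. Their poses are not given: they have to be found in the camera images.
- green_roll: green labels on white backing, brown card core: a roll of 88 mm diameter, 41 mm bore, 36 mm wide, 0.16 kg. Origin at its centre, y along the bore (turned anyhow about y). Hangs at the start in the innermost bay of the rack. Grip it from above at its top, a finger on each flat face, tips 17 mm below its top (25 mm down they would meet the rack's tube).
- orange_roll: orange labels on white backing, brown card core: a roll of 88 mm diameter, 41 mm bore, 36 mm wide, 0.16 kg. Origin at its centre, y along the bore (turned anyhow about y). Hangs at the start in the middle or outermost bay of the rack. Grip it from above at its top, a finger on each flat face, tips 17 mm below its top (25 mm down they would meet the rack's tube).
- blue_roll: blue labels on white backing, brown card core: a roll of 88 mm diameter, 41 mm bore, 36 mm wide, 0.16 kg. Origin at its centre, y along the bore (turned anyhow about y). Hangs at the start in the middle or outermost bay of the rack. Grip it from above at its top, a finger on each flat face, tips 17 mm below its top (25 mm down they would meet the rack's tube).
- rack: grey rack, fixed. Origin on the bench under the middle bay. Square steel tube, 20 mm, along y, axis 115 mm up, from a collar and post (y > 122 mm, 133 mm high) to the free end y = -124. Rubber bands (24 mm) part bays centred at y = 74 (innermost), 0, -74. Rolls hang by the bore, centre 106 mm up, 38 mm between them. To take one off lift it 9 mm (bore centred on tube), slide it off the free end.
- unwinder: blue unwinder, fixed. Origin on the bench under the middle of the seat. Black mandrel with 4 ribs, 32 mm thick, along y, axis 100 mm up, seat between yellow lines at y = 20 and -20 mm, free end a cone nose, tip y = -35. Behind: 20 mm shaft from y = 27, 42 mm collar at 58, bracket at 68 (122 mm high). Slide the roll on over the nose, bore centred; it then hangs with its centre 94 mm up.
- cradle: roll cradle, fixed: two steel bars, 12 mm thick, along y at x = 30 and -30 mm, 30 mm up, between aluminium end plates (100 mm wide, 44 mm high) at y = 100 and -100 mm. Origin on the bench under its middle. Rolls stand on their rims between the bars, bore along y, centre 70 mm up; room for two, at y = 45 and -45 mm.
- bottle: bystander, loose: brown cleaner bottle with a white cap, 46 mm across, 85 mm tall (not the one at the back left). Origin at the middle of its underside. Leave it alone.
- core: bystander, loose: empty brown cardboard tube standing on end, 41 mm across, 90 mm tall. Origin at the middle of its underside. Leave it alone. At the back of the bench, stands a tall machine, over 0.6 m high, its front running from about world x 0.70, y 0.22 to x 0.88, y -0.10: keep the arm clear of it, go round with the arm drawn in.
- tape_measure: bystander, loose: yellow tape measure, 30 x 72 mm, 64 mm tall. Origin at the middle of its underside. Leave it alone.
Mind the look-alikes: they are no part of the job. Of the things that look like the orange_roll, the larger one is meant.

How it is judged:
On the way, in this order (a step that is already met when the one before it is completed fails the run):
1. the orange and the blue roll both stand in the cradle, let go (x of orange_roll in the frame of cradle between -0.012 and 0.012 m and y of orange_roll in the frame of cradle between -0.085 and 0.085 m and z of orange_roll in the frame of cradle between 0.058 and 0.08 m and contact force between the fingers and orange_roll below 0.2 N and x of blue_roll in the frame of cradle between -0.012 and 0.012 m and y of blue_roll in the frame of cradle between -0.085 and 0.085 m and z of blue_roll in the frame of cradle between 0.058 and 0.08 m and contact force between the fingers and blue_roll below 0.2 N), for 0.2 s.
2. the green roll hangs on the unwinder's mandrel, centred between the yellow lines, let go (x of green_roll in the frame of unwinder between -0.01 and 0.01 m and y of green_roll in the frame of unwinder between -0.012 and 0.012 m and z of green_roll in the frame of unwinder between 0.084 and 0.104 m and angle between the y axis of green_roll and the y axis of unwinder, either way round below 0.25 rad and contact force between the fingers and green_roll below 0.2 N), for 0.2 s.
At the end, for the whole second after the job is handed in: The green roll hangs on the mandrel, centred on the seat to within 12 mm along it; the orange and the blue roll hang on the rack's tube, each within 15 mm of where it hung at the start; all three rolls are let go and at rest (all of step 2 and distance of each of orange_roll, blue_roll from where it was at the start of the episode below 0.015 m and angle between the y axis of each of orange_roll, blue_roll and the y axis of rack, either way round below 0.25 rad and linear speed of each of green_roll, orange_roll, blue_roll below 0.02 m/s and angular speed of each of green_roll, orange_roll, blue_roll below 0.3 rad/s and contact force between the fingers and orange_roll below 0.2 N and contact force between the fingers and blue_roll below 0.2 N); the robot touches nothing.
It fails at once if a roll is set or dropped on the bench top (height (world z) of any of green_roll, orange_roll, blue_roll below 0.055 m).
It fails at once if the bottle is shifted by more than 30 mm or tipped over (distance of bottle from where it was at the start of the episode above 0.03 m or angle between bottle's own z axis and vertical above 0.5 rad).
It fails at once if the core is shifted by more than 30 mm or tipped over (distance of core from where it was at the start of the episode above 0.03 m or angle between core's own z axis and vertical above 0.5 rad).
It fails at once if the tape measure is shifted by more than 30 mm or tipped over (distance of tape_measure from where it was at the start of the episode above 0.03 m or angle between tape_measure's own z axis and vertical above 0.5 rad).
It also fails if it takes over 144 s, if anything falls off the work surface, if the arm or the gripper's body presses on something with over 40 N, if the wrist force passes 120 N, or if a joint passes its speed limit or range.

## Working session

There is one attempt and no reset: what is moved stays moved. The work goes in short steps, Python scripts to look and compute and a tool call to move; the robot and the scene stay as the last step left them, time stands still between calls to the robot, and variables do not carry over. Pictures are saved under pics/ and viewed, at most 14 in all, crops included, and the job is handed in when it is done.

Besides the shell and the picture viewer there is one more tool, called after "Emit:" as a command line: name --pt "numbers of a row" for each row, then --argument value for the rest. jog_arm: Moves the arm, as the interface text tells. Its arguments: {"type":"object","properties":{"increments":{"type":"array"},"squeeze":{"type":"number"}},"required":["increments"]}

```bash
mkdir -p pics; ls
python3 - <<'E'
from workcell import robot
import cv2,json,numpy as np
s=robot.sense();print(s)
for n in("side","top"):
    c=robot.capture(n);cv2.imwrite(f"pics/{n}0.png",c["image"]);print(n,c["fx"],c["fy"],c["cx"],c["cy"],np.round(c["extrinsics"],4).tolist())
    np.save(f"{n}0.npy",c["extrinsics"])
E
```

```text
pics
{'clock': 0.0, 'joint_positions': array([-1.36388118e+00,  2.64734982e-01,  1.60533249e+00, -4.08988144e-07,
        1.27370861e+00, -3.68808014e-02]), 'qd': array([-5.19738220e-04,  1.50543916e-03,  2.87162109e-03,  7.10694300e-05,
        1.93588517e-03, -1.39627288e-03]), 'joint_torque': array([ 1.15683622e-03, -5.02104592e+01, -3.56874526e+01,  7.30189984e-02,
        2.94162263e-02, -1.97919435e-04]), 'ee_pos': array([ 0.16278863, -0.65427954,  0.20202275]), 'orientation': array([ 9.92579038e-01,  1.21596302e-01, -9.28973877e-05, -1.08775385e-03]), 'wrist_force': array([ 0.48734984,  0.82191272, -0.05451481]), 'wrist_torque': array([-0.02327555, -0.01265659,  0.01742367]), 'grip_force': 0.0, 'opening': 1.0019943903713215}
side 526.0654654338502 526.0654654338502 284.55862811443626 215.71298337852465 [[-0.9644, -0.1483, 0.2189, 0.2697], [-0.2643, 0.5572, -0.7872, 1.0532], [-0.0052, -0.817, -0.5766, 0.8794], [0.0, 0.0, 0.0, 1.0]]
top 451.4283211110251 451.4283211110251 288.6910061051387 216.01306472053045 [[0.0199, -0.9922, 0.1228, 0.4203], [-0.9998, -0.0189, 0.0096, -0.0049], [-0.0072, -0.1229, -0.9924, 1.2511], [0.0, 0.0, 0.0, 1.0]]
```

View pics/side0.png

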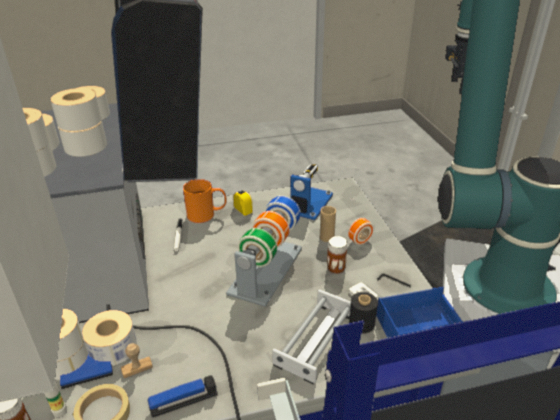

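View pics/top0.png

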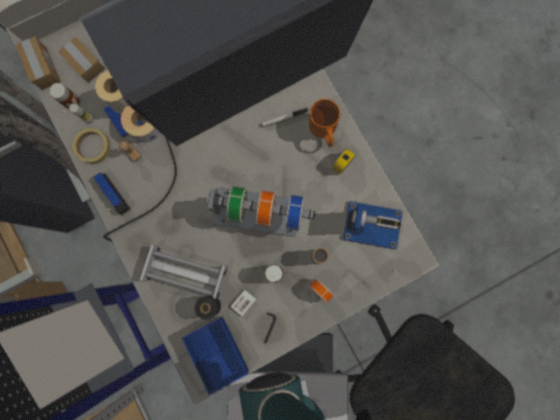

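The side view shows the rack at about (265,250), with green at (258,245), orange at (270,226) and blue at (284,210). The cradle is at (315,335) and the unwinder at (308,195). The top view shows green (236,204), orange (266,208), blue (295,212), the unwinder (375,224) and the cradle (184,271).

There are two orange candidates. The one on the rack (top 266,208; side 270,226) is the larger. The other lies loose at top (321,290), side (360,232), and is smaller. The one on the rack fits the description. I'll enlarge both views to confirm.

Run:
```python
import cv2
a=cv2.imread("pics/side0.png")[160:385,215:395]; b=cv2.imread("pics/top0.png")[175:325,130:415]
cv2.imwrite("pics/sc.png",cv2.resize(a[:150],None,fx=4.4,fy=4,interpolation=cv2.INTER_CUBIC)) if 0 else cv2.imwrite("pics/sc.png",cv2.resize(cv2.imread("pics/side0.png")[160:310,215:395],None,fx=4,fy=4,interpolation=cv2.INTER_CUBIC))
cv2.imwrite("pics/tc.png",cv2.resize(b,None,fx=2.8,fy=2.8,interpolation=cv2.INTER_CUBIC))
```

```text
(no output)
```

View pics/sc.png

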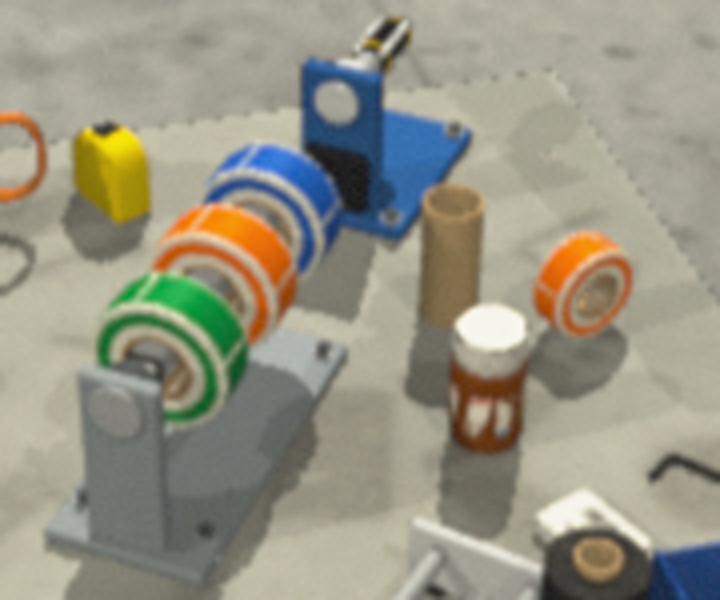

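View pics/tc.png

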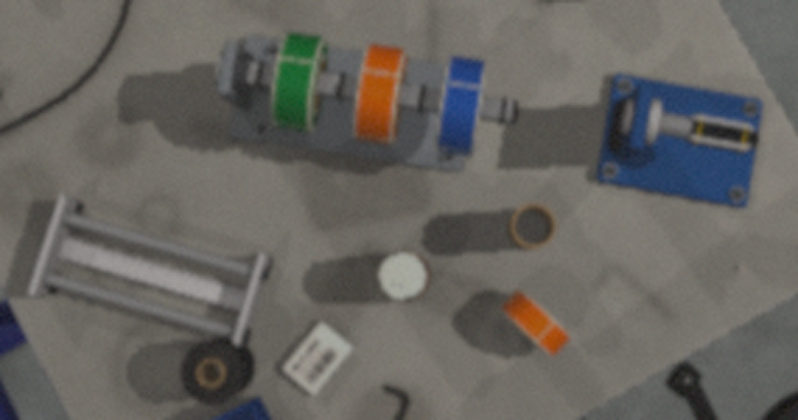

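The crops confirm it: the orange roll on the rack (crop 228,270) is clearly larger than the loose one (583,285). Rack bays are green innermost, orange middle, blue outermost. The rack's free end and the mandrel nose both point to image right (−y).

```bash
cat > h.py <<'E'
import numpy as np, cv2
from scipy.spatial.transform import Rotation as R
K=dict(side=(526.065,284.559,215.713),top=(451.428,288.691,216.013))
def ray(uv,k,E):
    f,cx,cy=k; d=E[:3,:3]@np.array([(uv[0]-cx)/f,(uv[1]-cy)/f,1]); return E[:3,3],d/np.linalg.norm(d)
def plane(uv,k,E,z):
    o,d=ray(uv,k,E); return o+d*(z-o[2])/d[2]
def tri(rs):
    A=sum(np.eye(3)-np.outer(d,d) for o,d in rs); b=sum((np.eye(3)-np.outer(d,d))@o for o,d in rs)
    p=np.linalg.solve(A,b); return p,max(np.linalg.norm((np.eye(3)-np.outer(d,d))@(p-o)) for o,d in rs)
def proj(p,k,E):
    q=E[:3,:3].T@(np.asarray(p)-E[:3,3]); return k[0]*q[:2]/q[2]+k[1:]
def go(s,pos,yaw):
    """tool shift (mm) and turn (deg) to reach pos, pointing down, tool y=(sin yaw,-cos yaw,0)"""
    r=R.from_quat(s["orientation"]); t=R.from_matrix(np.array([[np.cos(yaw),np.sin(yaw),0],[np.sin(yaw),-np.cos(yaw),0],[0,0,-1]]))
    return np.round(np.r_[1e3*r.inv().apply(np.asarray(pos)-s["ee_pos"]),(r.inv()*t).as_rotvec(degrees=True)],1)
def cap(n,name):
    from workcell import robot
    c=robot.capture(n); cv2.imwrite(f"pics/{name}.png",c["image"]); np.savez(f"pics/{name}.npz",E=c["extrinsics"],k=[c["fx"],c["cx"],c["cy"]]); return c
def load(name):
    z=np.load(f"pics/{name}.npz"); return z["k"],z["E"]
E
python3 - <<'E'
from h import *
T=np.load("top0.npy");S=np.load("side0.npy");t=lambda u,v,z:np.round(plane((130+u/2.8,175+v/2.8),K["top"],T,z),3)
for n,u,v,z in[("green",301,82,.15),("orange",381,93,.15),("blue",463,104,.15),("tubeend",517,110,.125),("post",235,75,.133),("noseTip",756,133,.1),("collar",655,120,.121),("bracket",623,118,.122),("cradL",52,245,.044),("cradR",252,297,.044),("bottle",403,276,.085),("core",532,226,.09),("small",536,323,.06)]: print(n,t(u,v,z))
print("tape",np.round(plane((344,160),K["top"],T,.06),3))
for n,a,b in[("bottle",(403,276),(490,328)),("core",(532,226),(454,202))]:
    print(n,tri([ray((130+a[0]/2.8,175+a[1]/2.8),K["top"],T),ray((215+b[0]/4,160+b[1]/4),K["side"],S)]))
from workcell import robot
s=robot.sense(); g=t(381,93,.15)
print(go(s,[.38,-.03,.42],.12)); c=cap("wrist","w0"); print(R.from_quat(s["orientation"]).inv().apply(c["extrinsics"][:3,3]-s["ee_pos"]), R.from_quat(s["orientation"]).as_matrix().T@c["extrinsics"][:3,:3],c["fx"])
E
```

```text
green [0.583 0.133 0.15 ]
orange [0.575 0.062 0.15 ]
blue [ 0.566 -0.011  0.15 ]
tubeend [ 0.565 -0.059  0.125]
post [0.591 0.194 0.133]
noseTip [ 0.551 -0.279  0.1  ]
collar [ 0.559 -0.184  0.121]
bracket [ 0.56  -0.155  0.122]
cradL [0.438 0.378 0.044]
cradR [0.392 0.185 0.044]
bottle [0.415 0.041 0.085]
core [ 0.463 -0.076  0.09 ]
small [ 0.374 -0.083  0.06 ]
tape [ 0.723 -0.14   0.06 ]
bottle (array([0.41609102, 0.04134916, 0.08392981]), np.float64(0.0008722532163157464))
core (array([ 0.46317177, -0.07590075,  0.09100905]), np.float64(0.0002181977846486799))
[ 3.615e+02 -5.539e+02 -2.167e+02 -1.000e-01  0.000e+00  7.100e+00]
[ 0.07690623 -0.00054775 -0.18146453] [[-3.35231043e-05 -9.53392974e-01 -3.01731398e-01]
 [ 9.99999992e-01  4.99520259e-06 -1.26886016e-04]
 [ 1.22479446e-04 -3.01731399e-01  9.53392966e-01]] 320.9772293558981
```

Run:
```python
from h import *
from workcell import robot
s=robot.sense(); print(go(s,[.56,-.08,.40],-.1))
```

```text
[ 5.241e+02 -4.619e+02 -1.969e+02 -1.000e-01  0.000e+00  1.970e+01]
```

Emit:
jog_arm --pt "35 -31 -30 0 0 2 0.3" --pt "70 -62 -60 0 0 4 0.3" --pt "105 -93 -90 0 0 6 0.3" --pt "140 -124 -120 0 0 8 0.3" --pt "175 -155 -150 0 0 10 0.3" --pt "210 -186 -180 0 0 12 0.3" --pt "245 -217 -197 0 0 14 0.3" --pt "280 -248 -197 0 0 16 0.3" --pt "315 -279 -197 0 0 18 0.3" --pt "350 -310 -197 0 0 19.7 0.3" --pt "385 -341 -197 0 0 19.7 0.3" --pt "420 -372 -197 0 0 19.7 0.3" --pt "455 -403 -197 0 0 19.7 0.3" --pt "490 -434 -197 0 0 19.7 0.3" --pt "515 -455 -197 0 0 19.7 0.3" --pt "524 -462 -197 0 0 19.7 0.3" --pt "524 -462 -197 0 0 19.7 0.3" --pt "524 -462 -197 0 0 19.7 0.3" --pt "524 -462 -197 0 0 19.7 0.3"

```text
clock: 2.05
ee_pos: [0.5592, -0.0817, 0.4005]
orientation: [0.999, -0.051, -0.0, 0.0]
wrist_force: [0.2, -0.3, -0.1]
opening: 0.653
grip_force: 0.0
```

Run:
```python
from h import *
from workcell import robot
c=cap("wrist","w1"); s=robot.sense(); print(s["ee_pos"],s["orientation"],s["opening"],s["clock"]); print(go(s,[.54,.12,.40],-.1))
```

```text
[ 0.5592119  -0.08172197  0.40055639] [ 9.98695650e-01 -5.10580987e-02  7.44309358e-05  2.54209486e-04] 0.6509906557255927 2.1
[-3.970e+01 -1.987e+02  5.000e-01  0.000e+00 -0.000e+00 -1.000e-01]
```

View pics/w1.png

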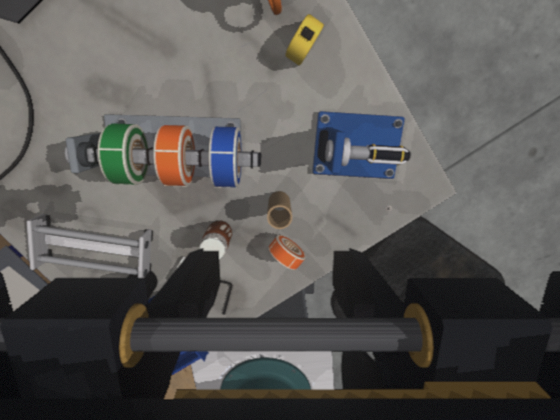

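The wrist view shows the whole rack: rolls at (123,153), (175,155) and (227,155), tube end (258,158). The unwinder is at (375,152) and the cradle at (90,247). I'll take a second viewpoint for stereo.

Emit:
jog_arm --pt "-10 -45 0 0 0 0 0.3" --pt "-20 -90 0 0 0 0 0.3" --pt "-30 -135 0 0 0 0 0.3" --pt "-40 -180 0 0 0 0 0.3" --pt "-40 -200 0 0 0 0 0.3" --pt "-40 -200 0 0 0 0 0.3" --pt "-40 -200 0 0 0 0 0.3"

```text
clock: 2.8
ee_pos: [0.54, 0.1217, 0.4005]
orientation: [0.999, -0.05, 0.0, 0.0]
wrist_force: [0.0, -0.3, 0.2]
opening: 0.652
grip_force: 0.0
```

Run:
```python
from h import *
c=cap("wrist","w2")
# enlarged both: band of interest
a=cv2.imread("pics/w1.png")[100:210,60:430]
cv2.imwrite("pics/w1c.png",cv2.resize(a,None,fx=2.16,fy=2.16,interpolation=cv2.INTER_CUBIC))
```

```text
(no output)
```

View pics/w2.png

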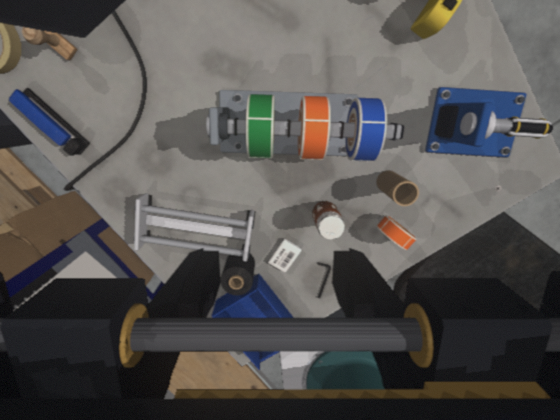

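View pics/w1c.png

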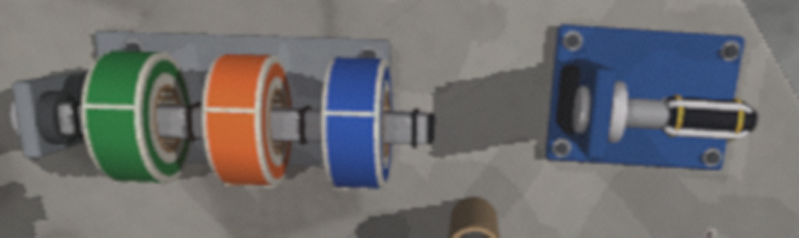

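Both views are clear. I'll fit the rolls numerically from colour blobs and enlarge the cradle and mandrel from w2.

Run:
```python
from h import *
from scipy.optimize import least_squares
ks={n:load(n) for n in("w1","w2")}; ks["top0"]=(np.array(K["top"]),np.load("top0.npy"))
H={"green":(45,85),"orange":(4,16),"blue":(105,125)}
roi={"w1":(95,100,245,200),"w2":(235,80,400,170),"top0":(215,180,315,235)}
a=np.linspace(0,2*np.pi,73)
def bb(c,yaw,k,E,r=.0435,w=.017):
    ax=np.array([np.sin(yaw),-np.cos(yaw),0]);e=np.array([np.cos(yaw),np.sin(yaw),0])
    P=np.array([proj(c+s*w*ax+r*(np.cos(t)*e+np.sin(t)*np.array([0,0,1])),k,E) for s in(-1,1) for t in a])
    return np.r_[P.min(0),P.max(0)]
M={}
for v in ks:
    im=cv2.imread(f"pics/{v}.png");x0,y0,x1,y1=roi[v];h=cv2.cvtColor(im,cv2.COLOR_BGR2HSV)[y0:y1,x0:x1]
    for n,(l,u) in H.items():
        m=((h[...,0]>=l)&(h[...,0]<=u)&(h[...,1]>(120))&(h[...,2]>50)).astype(np.uint8)
        q,lab,st,_=cv2.connectedComponentsWithStats(m);i=1+st[1:,4].argmax();s=st[i]
        M[v,n]=np.array([s[0]+x0,s[1]+y0,s[0]+s[2]-1+x0,s[1]+s[3]-1+y0],float)
names=list(H)
def f(p):
    r=[]
    for i,n in enumerate(names):
        for v,(k,E) in ks.items(): 
            b=bb(p[4*i:4*i+3],p[12],k,E);d=M[v,n]-b; r+=[(d[0]+d[2])/2,(d[1]+d[3])/2,.3*(d[2]-d[0]),.3*(d[3]-d[1])]
    return np.array(r)
p0=np.array([.583,.133,.106,0,.575,.062,.106,0,.566,-.011,.106,0,-.118])
s=least_squares(f,p0,x_scale=.01);p=s.x;r=f(p)
for i,n in enumerate(names): print(n,p[4*i:4*i+3].round(4))
print("yaw",p[12],"rms",np.sqrt((r**2).mean())); print(r.reshape(3,-1,4).round(1).tolist())
im=cv2.imread("pics/w2.png")
A=cv2.resize(im[185:275,120:270],(600,360),interpolation=cv2.INTER_CUBIC);B=cv2.resize(im[85:165,420:560],(420,240),interpolation=cv2.INTER_CUBIC)
o=np.zeros((600,600,3),np.uint8);o[:360]=A;o[360:,:420]=B;cv2.imwrite("pics/w2c.png",o)
```

```text
green [0.5743 0.1437 0.1191]
orange [0.5655 0.0676 0.122 ]
blue [ 0.5537 -0.008   0.1172]
yaw -0.1007240342162865 rms 4.35593314168624
[[[-3.1, 0.9, -7.4, -8.9], [2.4, 0.0, -2.3, -8.4], [0.3, -2.0, -2.6, -4.4]], [[-1.2, 1.4, -4.9, -8.7], [0.9, 1.5, -1.9, -8.2], [0.9, -5.9, -0.7, -0.9]], [[-2.1, 0.7, -3.5, -8.7], [2.4, 0.3, -4.2, -8.2], [-0.1, -2.3, -1.6, -4.4]]]
```

View pics/w2c.png

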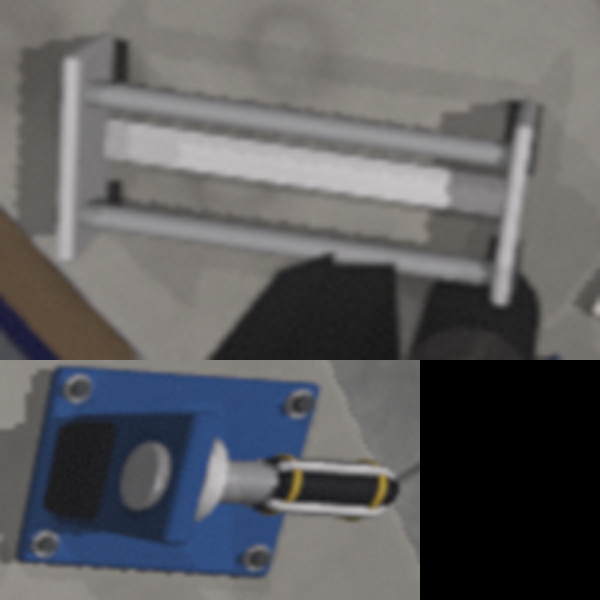

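w2c shows the cradle plate top edges at (71,58)–(66,258) and (523,130)–(502,300), and the yellow lines at (296,487) and (380,490). The white label line split the roll masks, so I'll use the union of the parts.

```bash
cat > fit.py <<'E'
from h import *
from scipy.optimize import least_squares
H={"green":(45,85),"orange":(3,17),"blue":(105,125)}
a=np.linspace(0,2*np.pi,73)
def bb(c,yaw,k,E,r=.0435,w=.017):
    ax=np.array([np.sin(yaw),-np.cos(yaw),0]);e=np.array([np.cos(yaw),np.sin(yaw),0])
    P=np.array([proj(c+s*w*ax+r*(np.cos(t)*e+np.sin(t)*np.array([0,0,1])),k,E) for s in(-1,1) for t in a])
    return np.r_[P.min(0),P.max(0)]
def meas(v,n,roi):
    im=cv2.imread(f"pics/{v}.png");x0,y0,x1,y1=roi;h=cv2.cvtColor(im,cv2.COLOR_BGR2HSV)[y0:y1,x0:x1];l,u=H[n]
    m=((h[...,0]>=l)&(h[...,0]<=u)&(h[...,1]>125)&(h[...,2]>45)).astype(np.uint8)
    m=cv2.morphologyEx(m,cv2.MORPH_CLOSE,np.ones((5,5)));q,lab,st,_=cv2.connectedComponentsWithStats(m);s=st[1+st[1:,4].argmax()]
    return np.array([s[0]+x0,s[1]+y0,s[0]+s[2]+x0-1,s[1]+s[3]+y0-1],float)
E
python3 - <<'E'
from fit import *
ks={n:load(n) for n in("w1","w2")}; ks["top0"]=(np.array(K["top"]),np.load("top0.npy"))
roi={"w1":(95,100,245,200),"w2":(235,80,400,170),"top0":(215,180,315,235)}
M={(v,n):meas(v,n,roi[v]) for v in ks for n in H}
for z in(None,.106):
    def f(p):
        r=[]
        for i,n in enumerate(H):
            c=p[3*i:3*i+3].copy()
            if z:c[2]=z
            for v,(k,E) in ks.items(): 
                d=M[v,n]-bb(c,p[9],k,E); r+=[(d[0]+d[2])/2,(d[1]+d[3])/2,.3*(d[2]-d[0]),.3*(d[3]-d[1])]
        return np.array(r)
    s=least_squares(f,[.583,.133,.106,.575,.062,.106,.566,-.011,.106,-.118],x_scale=.01,loss="soft_l1");p=s.x
    print(p[:9].reshape(3,3).round(4).tolist(),"yaw",p[9].round(3));print(f(p).reshape(3,-1,4).round(1).tolist())
T=ks["top0"];k2,E2=ks["w2"];k1,E1=ks["w1"]
for l,A,B in(("near",(682,117),(296,487)),("nose",(741,118),(380,490))):
    print("yellow",l,tri([ray((60+A[0]/2.16,100+A[1]/2.16),k1,E1),ray((420+B[0]/3,85+(B[1]-360)/3),k2,E2)]))
c=[plane((120+u/4,185+v/4),k2,E2,.044) for u,v in((71,58),(66,258),(523,130),(502,300))]
print(np.round(c,4).tolist(),(sum(c)/4).round(4),[np.linalg.norm(c[i]-c[j]) for i,j in((0,1),(2,3),(0,2),(1,3))])
for B,t in(((68.5,158),(52,245)),((512,215),(252,297))): print("plate",tri([ray((120+B[0]/4,185+B[1]/4),k2,E2),ray((130+t[0]/2.8,175+t[1]/2.8),*T)]))
E
```

```text
[[0.5921, 0.1384, 0.1287], [0.5802, 0.0657, 0.1038], [0.571, -0.0115, 0.1145]] yaw -0.101
[[[-0.8, -0.3, -8.4, -1.8], [1.1, 0.0, -2.2, -2.0], [-0.5, 0.5, -2.0, -2.1]], [[0.1, 0.1, -1.6, -0.2], [0.2, 0.2, -0.7, -0.0], [-0.5, -1.1, -0.6, -0.7]], [[-0.0, -0.4, -1.7, -0.8], [0.6, 0.7, -4.4, -1.0], [-1.2, -0.7, -1.3, -1.4]]]
[[0.591, 0.1424, 0.106], [0.5803, 0.0655, 0.106], [0.5702, -0.0109, 0.106]] yaw -0.101
[[[-5.9, 0.9, -7.4, -0.9], [2.8, -0.2, -1.9, -1.1], [-0.1, -1.3, -1.9, -1.9]], [[0.5, 0.0, -1.7, -0.2], [-0.1, 0.3, -0.8, -0.1], [-0.5, -1.0, -0.6, -0.7]], [[-0.6, -0.0, -1.5, -0.5], [2.7, 0.6, -4.1, -0.7], [-0.9, -1.4, -1.3, -1.3]]]
yellow near (array([ 0.55165422, -0.22803543,  0.11099474]), np.float64(0.0005067382483327886))
yellow nose (array([ 0.54658297, -0.26783546,  0.11115215]), np.float64(0.0008492601239700655))
[[0.4839, 0.3695, 0.044], [0.3903, 0.3937, 0.044], [0.431, 0.1774, 0.044], [0.349, 0.1974, 0.044]] [0.4136 0.2845 0.044 ] [np.float64(0.09670319052877689), np.float64(0.08443998197882517), np.float64(0.19925581386786745), np.float64(0.20056138658933206)]
plate (array([0.43835535, 0.37872122, 0.04588146]), np.float64(0.0016371902800016561))
plate (array([0.39250366, 0.18582569, 0.0474523 ]), np.float64(0.0011053124394584148))
```

Run:
```python
from h import *
from workcell import robot
k2,E2=load("w2")
for u,v in((90,95),(510,155),(90,213),(490,272)): print(plane((120+u/4,185+v/4),k2,E2,.034).round(4))
print(go(robot.sense(),[.46,.27,.34],-.26))
```

```text
[0.4637 0.3697 0.034 ]
[0.4162 0.1859 0.034 ]
[0.4074 0.3826 0.034 ]
[0.359  0.2027 0.034 ]
[ -94.8 -139.9   60.3    0.    -0.     9.1]
```

Run:
```python
from h import *
from workcell import robot
print(go(robot.sense(),[.571,-.009,.24],-.13))
```

```text
[ 43.9 126.3 160.6   0.   -0.    1.6]
```

Emit:
jog_arm --pt "14 40 30 0 0 1.6 0.3" --pt "28 80 60 0 0 1.6 0.3" --pt "44 115 90 0 0 1.6 0.3" --pt "44 126 125 0 0 1.6 0.3" --pt "44 126 160 0 0 1.6 0.3" --pt "44 126 160 0 0 1.6 0.3" --pt "44 126 160 0 0 1.6 0.3"

```text
clock: 3.55
ee_pos: [0.5708, -0.0084, 0.2404]
orientation: [0.998, -0.065, -0.001, 0.0]
wrist_force: [-0.0, -0.1, 0.7]
opening: 0.654
grip_force: 0.0
```

Run:
```python
from h import *
from workcell import robot
cap("wrist","w3");print(robot.sense()["ee_pos"])
k,E=load("w3");im=cv2.imread("pics/w3.png");print(proj([.5704,-.0077,.15],k,E))
```

```text
[ 0.57209256 -0.00787907  0.24219341]
[275.22929524 196.83100546]
```

View pics/w3.png

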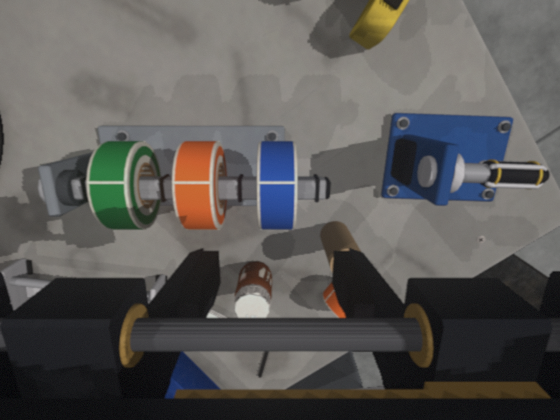

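w3 shows blue at cols 258–298, rows 141–229, orange at 174–229 and green at 88–161. The tube is horizontal in the image, so the yaw is right. I'll refine with these boxes.

Run:
```python
from fit import *
from workcell import robot
k,E=load("w3")
for n,b in(("green",[88,141,161,229.5]),("orange",[174,141,229,229]),("blue",[257.5,141,298.5,229])):
    s=least_squares(lambda p:bb(p,-.13,k,E,.044,.018)-b,[.57,0,.106],x_scale=.01);print(n,s.x.round(4),s.fun.round(1))
    s=least_squares(lambda p:bb(np.r_[p,.106],-.13,k,E,.044,.018)-b,[.57,0],x_scale=.01);print(n,s.x.round(4),s.fun.round(1))
print(go(robot.sense(),[.5704,-.0095,.133],-.13))
```

```text
green [0.5878 0.141  0.1008] [-1.   1.   1.3 -1. ]
green [0.5886 0.1382] [-1.5  0.3  2.  -0.2]
orange [0.5788 0.0629 0.1049] [-0.2  0.2  0.3 -0.2]
orange [0.579  0.0625] [-0.3  0.   0.4  0. ]
blue [ 0.5695 -0.01    0.1058] [-0.1  0.   0.1 -0. ]
blue [ 0.5696 -0.01  ] [-0.1  0.   0.1 -0. ]
[-1.700e+00  1.800e+00  1.092e+02 -0.000e+00 -1.000e-01  0.000e+00]
```

Emit:
jog_arm --pt "-2 2 40 0 0 0 0.3" --pt "-2 2 80 0 0 0 0.3" --pt "-2 2 100 0 0 0 0.3" --pt "-2 2 109 0 0 0 0.3" --pt "-2 2 109 0 0 0 0.3" --pt "-2 2 109 0 0 0 -0.4" --pt "-2 2 109 0 0 0 -0.4" --pt "-2 2 109 0 0 0 -0.4" --pt "-2 2 109 0 0 0 -0.4" --pt "-2 2 109 0 0 0 -0.4" --squeeze 25

```text
clock: 4.6
ee_pos: [0.5693, -0.0087, 0.1318]
orientation: [0.998, -0.064, 0.0, -0.0]
wrist_force: [0.2, 0.8, -0.7]
opening: 0.302
grip_force: 0.0
```

Run:
```python
from h import *
from workcell import robot
c=cap("wrist","w4");c2=cap("side","s4");print(robot.sense()["opening"],robot.sense()["grip_force"])
o=np.hstack([cv2.resize(c["image"][80:320,100:420],(400,300)),cv2.resize(c2["image"][150:270,200:360],(400,300))]);cv2.imwrite("pics/c4.png",o)
```

```text
0.29964639691852024 0.0
```

View pics/c4.png

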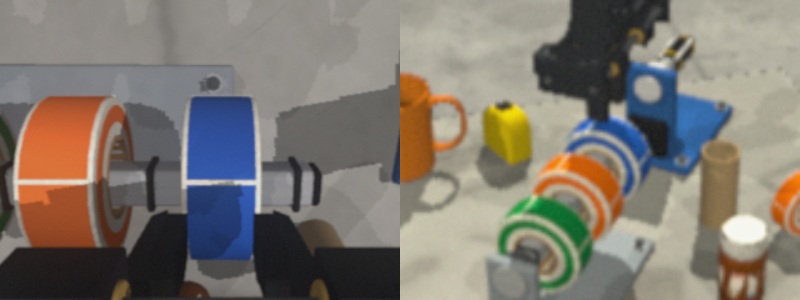

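The wrist picture shows the fingers either side of the blue roll but without contact: the opening had reached its set value of 0.30. I'll close further.

Emit:
jog_arm --pt "0 0 0 0 0 0 -0.6" --pt "0 0 0 0 0 0 -0.8" --pt "0 0 0 0 0 0 -1" --pt "0 0 0 0 0 0 -1" --pt "0 0 0 0 0 0 -1" --pt "0 0 0 0 0 0 -1" --squeeze 25

```text
clock: 5.3
ee_pos: [0.569, -0.0087, 0.1313]
orientation: [0.998, -0.064, -0.0, -0.0]
wrist_force: [1.1, -1.2, 0.1]
opening: 0.008
grip_force: 0.0
```

Run:
```python
from h import *
from workcell import robot
c=cap("wrist","w5");c2=cap("side","s5");k,E=load("w5");s=robot.sense();print(proj(s["ee_pos"],k,E),s["opening"],s["joint_positions"])
ks=np.array(K["side"]);S=np.load("side0.npy");print(proj(s["ee_pos"],ks,S))
o=np.hstack([cv2.resize(c["image"][80:320,120:440],(400,300)),cv2.resize(c2["image"][150:240,230:350],(400,300))]);cv2.imwrite("pics/c5.png",o)
```

```text
[275.97244108 236.57604108] 0.008338941992788207 [-5.90763972e-02  1.21539095e-01  1.91011557e+00 -4.77597969e-06
  1.10997091e+00  1.63966404e+00]
[282.93645723 205.88691473]
```

View pics/c5.png

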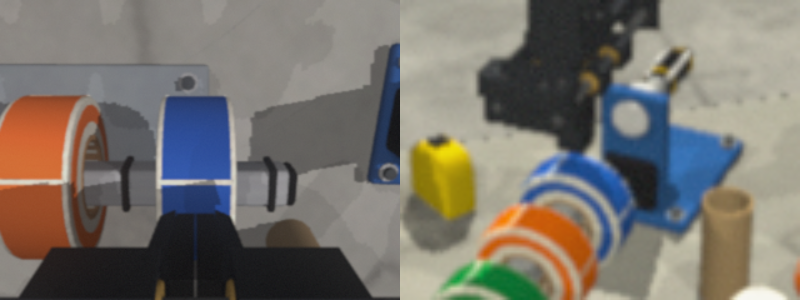

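Run:
```python
from h import *
from workcell import robot
print([a for a in dir(robot) if a[0]!="_"],robot.hold_point_z)
for w in("w4","w5"):
    k,E=load(w)
    s=robot.sense();r=R.from_quat(s["orientation"])
    for d in(0,.01,.02,.03): print(w,d,proj(s["ee_pos"]+r.apply([0,0,-d]),k,E).round(1))
print(proj([.5696,-.010,.15],k,E).round(1),"roll top")
```

```text
['MotionError', 'capture', 'close_job', 'hold_point_z', 'sense'] 0.0187
w4 0 [276.  236.7]
w4 0.01 [276.  243.4]
w4 0.02 [276.  250.8]
w4 0.03 [276. 259.]
w5 0 [276.  236.6]
w5 0.01 [276.  243.3]
w5 0.02 [276.  250.8]
w5 0.03 [276.  259.1]
[278.2 248.6] roll top
```

Both views agree: the fingertips sit about 20 mm above the reported TCP, so the fingers shut just above the roll. I'll treat tip z as reported z + 20 mm, then reopen and go down to a reported 0.113.

Emit:
jog_arm --pt "0 0 -10 0 0 0 0.3" --pt "0 0 -10 0 0 0 0.3" --pt "0 0 -10 0 0 0 0.3" --pt "0 0 -10 0 0 0 0.3" --pt "0 0 -10 0 0 0 0.3" --pt "0 1 -10 0 0 0 0.3" --pt "0 1 0 0 0 0 0.3" --pt "0 1 8 0 0 0 0.3" --pt "0 1 14 0 0 0 0.3" --pt "0 1 18 0 0 0 0.3" --pt "0 1 18 0 0 0 0.3" --pt "0 1 18 0 0 0 -0.1" --pt "0 1 18 0 0 0 -0.3" --pt "0 1 18 0 0 0 -0.5" --pt "0 1 18 0 0 0 -0.5" --pt "0 1 18 0 0 0 -0.5" --squeeze 25

```text
clock: 7.0
ee_pos: [0.5696, -0.0092, 0.114]
orientation: [0.998, -0.064, 0.001, -0.0]
wrist_force: [0.2, -0.2, 1.4]
opening: 0.256
grip_force: 0.9
```

Emit:
jog_arm --pt "0 0 0 0 0 0 -1" --pt "0 0 0 0 0 0 -1" --pt "0 0 0 0 0 0 -1" --pt "0 0 0 0 0 0 -1" --squeeze 25

```text
clock: 7.4
ee_pos: [0.5694, -0.0103, 0.1139]
orientation: [0.998, -0.064, 0.001, 0.0]
wrist_force: [-0.3, -1.6, 4.9]
opening: 0.001
grip_force: 2.7
```

Run:
```python
from h import *
from workcell import robot
c=cap("wrist","w6");c2=cap("side","s6");print(robot.sense()["opening"],robot.sense()["grip_force"])
o=np.hstack([cv2.resize(c["image"][80:320,120:440],(400,300)),cv2.resize(c2["image"][140:260,220:380],(400,300))]);cv2.imwrite("pics/c6.png",o)
```

```text
0.0018248324239765724 2.710089427134932
```

View pics/c6.png

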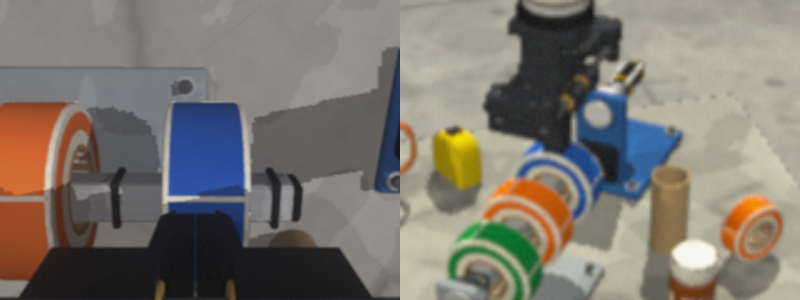

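The fingers shut on top of the roll again, with about 5 N upward. The side view of the tip (11 px ≈ 34 mm too high), the wrist view (allowing for the pad's 9 mm half-width) and this contact at reported z 0.114 all give the same offset. The tips sit about 36 mm above the reported TCP, so I'll target a reported 0.097.

Emit:
jog_arm --pt "0 0 -8 0 0 0 -0.5" --pt "0 0 -12 0 0 0 0.3" --pt "0 0 -12 0 0 0 0.3" --pt "0 0 -12 0 0 0 0.3" --pt "0 0 -12 0 0 0 0.3" --pt "0 0 -12 0 0 0 0.3" --pt "0 0 0 0 0 0 0.3" --pt "0 0 6 0 0 0 0.3" --pt "0 0 12 0 0 0 0.3" --pt "0 0 17 0 0 0 0.3" --pt "0 0 17 0 0 0 0.3" --pt "0 0 17 0 0 0 0" --pt "0 0 17 0 0 0 -0.2" --pt "0 0 17 0 0 0 -0.4" --pt "0 0 17 0 0 0 -0.4" --pt "0 0 17 0 0 0 -0.4" --squeeze 25

```text
clock: 9.1
ee_pos: [0.5692, -0.0099, 0.0966]
orientation: [0.998, -0.064, 0.0, 0.0]
wrist_force: [0.5, -1.5, 0.4]
opening: 0.408
grip_force: 25.0
```

Gripped at an opening of 0.408, which is 36 mm. Next: lift 9 mm, slide 90 mm off the free end, then raise.

Emit:
jog_arm --pt "0 0 -4 0 0 0 -0.4" --pt "0 0 -8 0 0 0 -0.4" --pt "0 0 -9 0 0 0 -0.4" --pt "0 0 -9 0 0 0 -0.4" --pt "0 10 -9 0 0 0 -0.4" --pt "0 25 -9 0 0 0 -0.4" --pt "0 40 -9 0 0 0 -0.4" --pt "0 55 -9 0 0 0 -0.4" --pt "0 70 -9 0 0 0 -0.4" --pt "0 85 -9 0 0 0 -0.4" --pt "0 90 -9 0 0 0 -0.4" --pt "0 90 -9 0 0 0 -0.4" --pt "0 90 -30 0 0 0 -0.4" --pt "0 90 -70 0 0 0 -0.4" --pt "0 90 -110 0 0 0 -0.4" --pt "0 90 -150 0 0 0 -0.4" --pt "0 90 -165 0 0 0 -0.4" --pt "0 90 -165 0 0 0 -0.4" --squeeze 30

```text
clock: 10.9
ee_pos: [0.5593, -0.0989, 0.2643]
orientation: [0.998, -0.064, 0.003, 0.0]
wrist_force: [-0.1, -0.1, -1.7]
opening: 0.402
grip_force: 30.0
```

Run:
```python
from h import *
from workcell import robot
s=robot.sense();print(s["wrist_force"],s["opening"],go(s,[.4243,.3276,.20],-.255),go(s,[.4243,.3276,.0615],-.255))
```

```text
[-0.10905442 -0.14861157 -1.73399703] 0.4015267736238798 [-1.885e+02 -4.059e+02  6.310e+01 -0.000e+00 -3.000e-01  7.300e+00] [-1.893e+02 -4.059e+02  2.016e+02 -0.000e+00 -3.000e-01  7.300e+00]
```

Emit:
jog_arm --pt "-10 -22 0 0 0 1 -0.4" --pt "-29 -62 0 0 0 2 -0.4" --pt "-48 -103 0 0 0 3 -0.4" --pt "-67 -144 0 0 0 4 -0.4" --pt "-86 -185 0 0 0 5 -0.4" --pt "-105 -226 0 0 0 6 -0.4" --pt "-124 -267 0 0 0 7.3 -0.4" --pt "-143 -308 0 0 0 7.3 -0.4" --pt "-162 -349 10 0 0 7.3 -0.4" --pt "-181 -390 30 0 0 7.3 -0.4" --pt "-188 -406 60 0 0 7.3 -0.4" --pt "-189 -406 100 0 0 7.3 -0.4" --pt "-189 -406 130 0 0 7.3 -0.4" --pt "-189 -406 130 0 0 7.3 -0.4" --pt "-189 -406 130 0 0 7.3 -0.4"

```text
clock: 12.4
ee_pos: [0.4202, 0.3268, 0.1291]
orientation: [0.992, -0.127, -0.002, 0.002]
wrist_force: [-0.1, -0.1, -1.4]
opening: 0.406
grip_force: 30.0
```

Run:
```python
from h import *
from workcell import robot
c=cap("wrist","w7");c2=cap("side","s7");s=robot.sense();print(s["ee_pos"],go(s,[.4243,.3276,.0615],-.255))
o=np.hstack([cv2.resize(c["image"][:320,120:440],(400,400)),cv2.resize(c2["image"][220:400,230:410],(400,400))]);cv2.imwrite("pics/c7.png",o)
```

```text
[0.42264806 0.3282828  0.13241603] [ 1.7  0.3 70.9 -0.1 -0.1 -0. ]
```

View pics/c7.png

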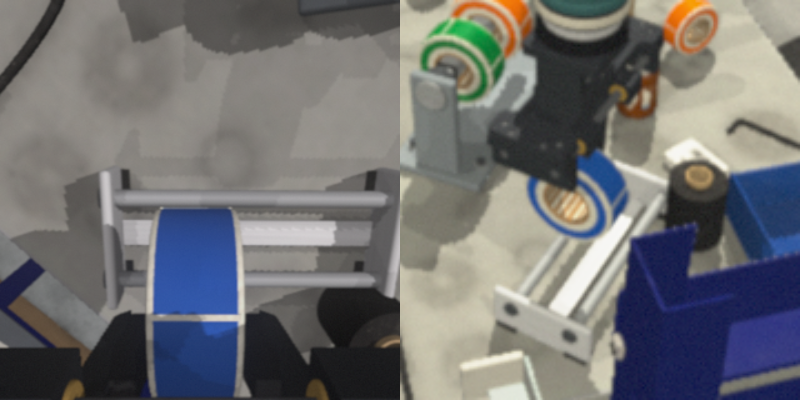

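Wrist crop c7 shows the cradle bars horizontal at rows 200 and 280 (so the yaw is right) and the left plate top at (107,172)–(112,305). The blue roll is over the +45 slot. I'll check x and y from these pixels.

Run:
```python
from h import *
k,E=load("w7");f=lambda u,v,z:plane((120+u*.8,v*.8),k,E,z)
ax=np.array([.252,.968,0]);nx=np.array([.968,-.252,0]);o=np.array([.413,.284,0])
for n,u,v,z in(("bar",112,200,.036),("bar",388,200,.036),("bar",118,280,.036),("bar",375,280,.036),("plate",107,172,.044),("plate",112,305,.044)):
    p=f(u,v,z)-o;print(n,(p@nx).round(4),(p@ax).round(4))
```

```text
bar 0.0276 0.0996
bar 0.0273 -0.09
bar -0.0311 0.0989
bar -0.0314 -0.0891
plate 0.0472 0.1
plate -0.0473 0.1028
```

Emit:
jog_arm --pt "0 -1 25 0 0 0 -0.4" --pt "0 -1 45 0 0 0 -0.4" --pt "0 -1 58 0 0 0 -0.4" --pt "0 -1 65 0 0 0 -0.4" --pt "0 -1 69 0 0 0 -0.4" --pt "0 -1 71 0 0 0 -0.4" --pt "0 -1 71 0 0 0 -0.4" --pt "0 -1 71 0 0 0 -0.4"

```text
clock: 13.3
ee_pos: [0.4226, 0.3292, 0.061]
orientation: [0.992, -0.127, 0.0, -0.0]
wrist_force: [0.2, 0.6, -2.6]
opening: 0.403
grip_force: 30.0
```

Emit:
jog_arm --pt "0 0 0 0 0 0 -0.1" --pt "0 0 0 0 0 0 0.2" --pt "0 0 0 0 0 0 0.3" --pt "0 0 0 0 0 0 0.3" --pt "0 0 0 0 0 0 0.3" --pt "0 0 -20 0 0 0 0.3" --pt "0 0 -60 0 0 0 0.3" --pt "0 0 -110 0 0 0 0.3" --pt "0 0 -150 0 0 0 0.3" --pt "0 0 -150 0 0 0 0.3"

```text
clock: 14.3
ee_pos: [0.4259, 0.3316, 0.2181]
orientation: [0.992, -0.127, 0.005, -0.004]
wrist_force: [1.1, 1.1, 0.1]
opening: 0.65
grip_force: 0.0
```

Run:
```python
from fit import *
from workcell import robot
cap("wrist","w8");cap("top","t8");s=robot.sense();print(s["ee_pos"],s["clock"])
k,E=load("w8")
b=meas("w8","blue",(150,100,420,330));p=bb(np.array([.4226,.3292,.07]),-.255,k,E);print(b,p.round(1))
T=load("t8");print(meas("t8","blue",(130,220,235,320)),bb(np.array([.4226,.3292,.07]),-.255,*T).round(1))
print(go(s,[.579,.0627,.20],-.129))
```

```text
[0.42275234 0.32933718 0.21171482] 14.4
[266. 144. 297. 226.] [261.8 143.  298.8 226.4]
[158. 252. 170. 261.] [150.2 250.6 176.5 286.5]
[ 2.185e+02  2.186e+02  1.160e+01 -1.000e-01 -1.000e-01 -7.200e+00]
```

Emit:
jog_arm --pt "15 15 5 0 0 -1 0.3" --pt "45 45 10 0 0 -2 0.3" --pt "75 75 10 0 0 -4 0.3" --pt "105 105 10 0 0 -5 0.3" --pt "135 135 10 0 0 -6 0.3" --pt "165 165 10 0 0 -7.2 0.3" --pt "195 195 10 0 0 -7.2 0.3" --pt "212 212 10 0 0 -7.2 0.3" --pt "218 218 11 0 0 -7.2 0.3" --pt "218 218 11 0 0 -7.2 0.3" --pt "218 218 11 0 0 -7.2 0.3" --pt "218 218 11 0 0 -7.2 0.3"

```text
clock: 15.6
ee_pos: [0.577, 0.0641, 0.1988]
orientation: [0.998, -0.064, -0.001, -0.0]
wrist_force: [-0.5, -1.1, 0.4]
opening: 0.652
grip_force: 0.0
```

Run:
```python
from fit import *
from workcell import robot
cap("wrist","w9");s=robot.sense();k,E=load("w9");print(s["ee_pos"])
for n,c,r in(("orange",[.579,.0627,.106],(240,80,330,300)),("green",[.5884,.1362,.106],(100,80,240,300))): print(n,meas("w9",n,r),bb(np.array(c),-.129,k,E).round(1))
print(go(s,[.579,.0627,.097],-.129))
```

```text
[0.57717652 0.06413006 0.1990763 ]
orange [255. 143. 294. 243.] [254.8 143.  300.2 242.6]
green [156. 194. 201. 241.] [155.9 143.1 221.1 242.7]
[ 2.100e+00  1.200e+00  1.021e+02 -0.000e+00  0.000e+00  1.000e-01]
```

Emit:
jog_arm --pt "2 1 30 0 0 0 0.3" --pt "2 1 65 0 0 0 0.3" --pt "2 1 90 0 0 0 0.3" --pt "2 1 102 0 0 0 0.3" --pt "2 1 102 0 0 0 0.3" --pt "2 1 102 0 0 0 0.3" --pt "2 1 102 0 0 0 0" --pt "2 1 102 0 0 0 -0.2" --pt "2 1 102 0 0 0 -0.4" --pt "2 1 102 0 0 0 -0.4" --pt "2 1 102 0 0 0 -0.4" --pt "2 1 102 0 0 0 -0.4" --squeeze 25

```text
clock: 16.85
ee_pos: [0.5811, 0.0621, 0.0989]
orientation: [0.998, -0.065, 0.001, -0.001]
wrist_force: [-0.1, 3.4, 6.5]
opening: 0.403
grip_force: 25.0
```

Emit:
jog_arm --pt "0 0 0 0 0 0 -0.4" --pt "0 0 -4 0 0 0 -0.4" --pt "0 0 -8 0 0 0 -0.4" --pt "0 0 -9 0 0 0 -0.4" --pt "0 0 -9 0 0 0 -0.4" --squeeze 30

```text
clock: 17.35
ee_pos: [0.5795, 0.0613, 0.1061]
orientation: [0.998, -0.065, -0.0, 0.0]
wrist_force: [0.7, 0.7, -1.1]
opening: 0.406
grip_force: 30.0
```

Emit:
jog_arm --pt "0 10 0 0 0 0 -0.4" --pt "0 25 0 0 0 0 -0.4" --pt "0 40 0 0 0 0 -0.4" --pt "0 55 0 0 0 0 -0.4" --pt "0 70 0 0 0 0 -0.4" --pt "0 85 0 0 0 0 -0.4" --pt "0 100 0 0 0 0 -0.4" --pt "0 115 0 0 0 0 -0.4" --pt "0 130 0 0 0 0 -0.4" --pt "0 145 0 0 0 0 -0.4" --pt "0 158 0 0 0 0 -0.4" --pt "0 163 0 0 0 0 -0.4" --pt "0 163 0 0 0 0 -0.4" --pt "0 163 -20 0 0 0 -0.4" --pt "0 163 -60 0 0 0 -0.4" --pt "0 163 -105 0 0 0 -0.4" --pt "0 163 -145 0 0 0 -0.4" --pt "0 163 -155 0 0 0 -0.4" --pt "0 163 -155 0 0 0 -0.4"

```text
clock: 19.25
ee_pos: [0.5601, -0.0998, 0.2635]
orientation: [0.998, -0.064, 0.002, 0.0]
wrist_force: [0.0, -0.1, -2.0]
opening: 0.405
grip_force: 30.0
```

Run:
```python
from h import *
from workcell import robot
s=robot.sense();print(s["wrist_force"],s["opening"],go(s,[.4002,.2424,.13],-.255))
```

```text
[ 0.01905633 -0.13250519 -1.9574552 ] 0.4052441349345272 [-2.032e+02 -3.188e+02  1.325e+02 -0.000e+00 -3.000e-01  7.200e+00]
```

Emit:
jog_arm --pt "-12 -18 0 0 0 1 -0.4" --pt "-36 -56 0 0 0 2 -0.4" --pt "-60 -94 0 0 0 3 -0.4" --pt "-84 -132 0 0 0 4 -0.4" --pt "-108 -170 0 0 0 5 -0.4" --pt "-132 -208 0 0 0 6 -0.4" --pt "-156 -246 0 0 0 7.2 -0.4" --pt "-180 -284 5 0 0 7.2 -0.4" --pt "-196 -308 25 0 0 7.2 -0.4" --pt "-203 -318 60 0 0 7.2 -0.4" --pt "-203 -319 100 0 0 7.2 -0.4" --pt "-203 -319 132 0 0 7.2 -0.4" --pt "-203 -319 132 0 0 7.2 -0.4" --pt "-203 -319 132 0 0 7.2 -0.4" --pt "-203 -319 132 0 0 7.2 -0.4"

```text
clock: 20.75
ee_pos: [0.3995, 0.2429, 0.1304]
orientation: [0.992, -0.127, 0.001, -0.0]
wrist_force: [0.3, 0.6, -1.9]
opening: 0.404
grip_force: 30.0
```

Run:
```python
from h import *
from workcell import robot
s=robot.sense();print(s["ee_pos"],go(s,[.4002,.2424,.0615],-.255))
```

```text
[0.39948346 0.24287578 0.13036932] [ 0.7  0.4 68.9 -0.1 -0.1 -0. ]
```

Emit:
jog_arm --pt "0 0 25 0 0 0 -0.4" --pt "0 0 45 0 0 0 -0.4" --pt "0 0 58 0 0 0 -0.4" --pt "0 0 65 0 0 0 -0.4" --pt "0 0 68 0 0 0 -0.4" --pt "0 0 70 0 0 0 -0.4" --pt "0 0 70 0 0 0 -0.4" --pt "0 0 70 0 0 0 -0.4" --pt "0 0 70 0 0 0 -0.1" --pt "0 0 70 0 0 0 0.2" --pt "0 0 70 0 0 0 0.2" --pt "0 0 70 0 0 0 0.2" --pt "0 0 70 0 0 0 0.2" --pt "0 0 50 0 0 0 0.2" --pt "0 0 10 0 0 0 0.2" --pt "0 0 -40 0 0 0 0.2" --pt "0 0 -85 0 0 0 0.2" --pt "0 0 -85 0 0 0 0.2" --pt "0 0 -85 0 0 0 0.2"

```text
clock: 22.65
ee_pos: [0.3995, 0.243, 0.2157]
orientation: [0.992, -0.127, 0.001, -0.001]
wrist_force: [0.1, -1.2, -0.9]
opening: 0.6
grip_force: 0.0
```

Run:
```python
from fit import *
from workcell import robot
cap("wrist","w10");cap("side","s10");s=robot.sense();k,E=load("w10");print(s["ee_pos"],s["clock"],s["opening"])
for n,c,r in(("orange",[.4002,.2424,.07],(230,60,340,330)),("blue",[.4227,.3293,.07],(60,60,250,330))):
    print(n,meas("w10",n,r),bb(np.array(c),-.255,k,E).round(1));
    print(meas("s10",n,(255,240,400,400)),bb(np.array(c),-.255,*load("s10")).round(1))
print(go(s,[.5884,.1362,.20],-.129))
```

```text
[0.39764595 0.24201507 0.21273627] 22.75 0.602441847143195
orange [260. 141. 292. 224.] [257.7 138.9 295.2 223.2]
[307. 284. 348. 323.] [306.  282.8 349.4 325. ]
blue [164. 140. 202. 223.] [159.  139.  214.8 223.3]
[288. 296. 399. 399.] [285.4 309.  331.1 353.6]
[ 2.113e+02  5.420e+01  1.240e+01  1.000e-01  1.000e-01 -7.200e+00]
```

Emit:
jog_arm --pt "25 6 2 0 0 -1 0.1" --pt "60 15 6 0 0 -2 0.1" --pt "95 24 10 0 0 -4 0.1" --pt "130 33 12 0 0 -5 0.1" --pt "165 42 12 0 0 -6 0.1" --pt "195 50 12 0 0 -7.2 0.1" --pt "211 54 12 0 0 -7.2 0.1" --pt "211 54 12 0 0 -7.2 0.1" --pt "211 54 12 0 0 -7.2 0.1" --pt "211 54 12 0 0 -7.2 0.1"

```text
clock: 23.75
ee_pos: [0.5877, 0.1377, 0.2018]
orientation: [0.998, -0.064, -0.001, -0.0]
wrist_force: [-0.8, 0.0, -0.0]
opening: 0.549
grip_force: 0.0
```

Run:
```python
from fit import *
from workcell import robot
cap("wrist","w11");s=robot.sense();k,E=load("w11");print(s["ee_pos"],s["opening"])
print(meas("w11","green",(200,60,350,300)),bb(np.array([.5884,.1362,.106]),-.129,k,E).round(1))
print(go(s,[.5884,.1362,.097],-.129))
im=cv2.imread("pics/w11.png")[60:300,200:360];cv2.imwrite("pics/c11.png",cv2.resize(im,None,fx=2.4,fy=2.4))
h=cv2.cvtColor(im,cv2.COLOR_BGR2HSV)[120];print([(200+i,*h[i]) for i in range(40,110,2)])
```

```text
[0.58785857 0.13780494 0.20215734] 0.5448461388138461
[256. 194. 293. 241.] [255.4 144.1 300.2 242.5]
[  0.8   1.5 105.2  -0.    0.    0. ]
[(240, np.uint8(102), np.uint8(17), np.uint8(73)), (242, np.uint8(102), np.uint8(18), np.uint8(72)), (244, np.uint8(102), np.uint8(17), np.uint8(77)), (246, np.uint8(90), np.uint8(11), np.uint8(72)), (248, np.uint8(105), np.uint8(13), np.uint8(79)), (250, np.uint8(90), np.uint8(7), np.uint8(111)), (252, np.uint8(21), np.uint8(24), np.uint8(173)), (254, np.uint8(49), np.uint8(33), np.uint8(164)), (256, np.uint8(67), np.uint8(138), np.uint8(118)), (258, np.uint8(68), np.uint8(154), np.uint8(116)), (260, np.uint8(68), np.uint8(152), np.uint8(116)), (262, np.uint8(67), np.uint8(148), np.uint8(117)), (264, np.uint8(68), np.uint8(152), np.uint8(114)), (266, np.uint8(68), np.uint8(154), np.uint8(116)), (268, np.uint8(68), np.uint8(152), np.uint8(116)), (270, np.uint8(67), np.uint8(149), np.uint8(116)), (272, np.uint8(67), np.uint8(149), np.uint8(116)), (274, np.uint8(68), np.uint8(155), np.uint8(115)), (276, np.uint8(67), np.uint8(152), np.uint8(116)), (278, np.uint8(67), np.uint8(151), np.uint8(115)), (280, np.uint8(68), np.uint8(147), np.uint8(116)), (282, np.uint8(67), np.uint8(152), np.uint8(114)), (284, np.uint8(67), np.uint8(151), np.uint8(115)), (286, np.uint8(68), np.uint8(147), np.uint8(116)), (288, np.uint8(68), np.uint8(153), np.uint8(115)), (290, np.uint8(68), np.uint8(146), np.uint8(115)), (292, np.uint8(68), np.uint8(150), np.uint8(114)), (294, np.uint8(62), np.uint8(71), np.uint8(136)), (296, np.uint8(23), np.uint8(24), np.uint8(192)), (298, np.uint8(26), np.uint8(13), np.uint8(137)), (300, np.uint8(105), np.uint8(13), np.uint8(122)), (302, np.uint8(107), np.uint8(15), np.uint8(120)), (304, np.uint8(105), np.uint8(13), np.uint8(122)), (306, np.uint8(107), np.uint8(14), np.uint8(125)), (308, np.uint8(107), np.uint8(14), np.uint8(125))]
```

Emit:
jog_arm --pt "0 0 35 0 0 0 0.1" --pt "0 0 70 0 0 0 0.1" --pt "0 0 92 0 0 0 0.1" --pt "0 0 105 0 0 0 0.1" --pt "0 0 105 0 0 0 0.1" --pt "0 0 105 0 0 0 0.1" --pt "0 0 105 0 0 0 -0.1" --pt "0 0 105 0 0 0 -0.3" --pt "0 0 105 0 0 0 -0.4" --pt "0 0 105 0 0 0 -0.4" --pt "0 0 105 0 0 0 -0.4" --squeeze 30

```text
clock: 24.9
ee_pos: [0.5906, 0.1374, 0.0993]
orientation: [0.998, -0.065, 0.002, -0.001]
wrist_force: [-0.8, 1.9, 5.6]
opening: 0.404
grip_force: 30.0
```

Emit:
jog_arm --pt "0 0 0 0 0 0 -0.4" --pt "0 0 -4 0 0 0 -0.4" --pt "0 0 -9 0 0 0 -0.4" --pt "0 0 -9 0 0 0 -0.4" --pt "0 0 -9 0 0 0 -0.4"

```text
clock: 25.4
ee_pos: [0.5889, 0.1368, 0.1061]
orientation: [0.998, -0.065, -0.0, 0.0]
wrist_force: [0.1, -0.4, -2.3]
opening: 0.409
grip_force: 30.0
```

Emit:
jog_arm --pt "0 10 0 0 0 0 -0.4" --pt "0 25 0 0 0 0 -0.4" --pt "0 43 0 0 0 0 -0.4" --pt "0 61 0 0 0 0 -0.4" --pt "0 79 0 0 0 0 -0.4" --pt "0 97 0 0 0 0 -0.4" --pt "0 115 0 0 0 0 -0.4" --pt "0 133 0 0 0 0 -0.4" --pt "0 151 0 0 0 0 -0.4" --pt "0 169 0 0 0 0 -0.4" --pt "0 187 0 0 0 0 -0.4" --pt "0 205 0 0 0 0 -0.4" --pt "0 223 0 0 0 0 -0.4" --pt "0 237 0 0 0 0 -0.4" --pt "0 237 0 0 0 0 -0.4" --pt "0 237 -25 0 0 0 -0.4" --pt "0 237 -60 0 0 0 -0.4" --pt "0 237 -95 0 0 0 -0.4" --pt "0 237 -110 0 0 0 -0.4" --pt "0 237 -110 0 0 0 -0.4"

```text
clock: 27.4
ee_pos: [0.5604, -0.0982, 0.2193]
orientation: [0.998, -0.065, 0.003, 0.0]
wrist_force: [-0.9, -1.4, -0.4]
opening: 0.407
grip_force: 30.0
```

Run:
```python
from h import *
from workcell import robot
s=robot.sense();print(s["ee_pos"],s["wrist_force"])
c=cap("wrist","w12")
im=c["image"];h=cv2.cvtColor(im,cv2.COLOR_BGR2HSV)
m=((h[...,0]>=18)&(h[...,0]<=32)&(h[...,1]>110)&(h[...,2]>60)).astype(np.uint8)
q,l,st,ce=cv2.connectedComponentsWithStats(m)
k,E=load("w12")
print([(st[i,:5].tolist(),ce[i].round(1).tolist(),plane(ce[i],k,E,.111).round(4).tolist()) for i in range(1,q) if st[i,4]>6])
u=np.array([.549,-.248,0]);ax=np.array([.127,.992,0]);print(go(s,u-.085*ax+[0,0,.216],-.127),(u-.085*ax))
```

```text
[ 0.56044636 -0.09818905  0.21928974] [-0.85649954 -1.38429395 -0.4189107 ]
[([272, 0, 49, 50, 1454], [291.7, 21.2], [0.699, -0.129, 0.111]), ([409, 167, 6, 3, 11], [411.5, 167.9], [0.5668, -0.2239, 0.111]), ([452, 168, 7, 3, 12], [454.8, 169.2], [0.5605, -0.263, 0.111]), ([411, 176, 6, 16, 63], [413.9, 183.1], [0.5521, -0.226, 0.111]), ([455, 177, 7, 16, 69], [458.3, 184.2], [0.5458, -0.2668, 0.111]), ([166, 304, 21, 63, 615], [173.4, 334.2], [0.4173, 0.032, 0.111]), ([365, 304, 22, 63, 613], [377.9, 335.7], [0.3869, -0.1868, 0.111]), ([126, 382, 372, 16, 3602], [343.0, 391.5], [0.3148, -0.1442, 0.111])]
[ 8.20e+00  2.35e+02  3.40e+00  0.00e+00 -3.00e-01 -1.00e-01] [ 0.538205 -0.33232   0.      ]
```

Emit:
jog_arm --pt "1 20 0 0 0 0 -0.4" --pt "2 55 0 0 0 0 -0.4" --pt "4 90 0 0 0 0 -0.4" --pt "5 125 0 0 0 0 -0.4" --pt "6 160 0 0 0 0 -0.4" --pt "7 195 0 0 0 0 -0.4" --pt "8 225 0 0 0 0 -0.4" --pt "8 235 0 0 0 0 -0.4" --pt "8 235 10 0 0 0 -0.4" --pt "8 235 40 0 0 0 -0.4" --pt "8 235 70 0 0 0 -0.4" --pt "8 235 70 0 0 0 -0.4" --pt "8 235 70 0 0 0 -0.4"

```text
clock: 28.75
ee_pos: [0.5353, -0.33, 0.1447]
orientation: [0.998, -0.064, -0.002, -0.001]
wrist_force: [0.3, 0.3, -0.1]
opening: 0.406
grip_force: 30.0
```

Run:
```python
from fit import *
from workcell import robot
s=robot.sense();print(s["ee_pos"],s["wrist_force"])
c=cap("wrist","w13");k,E=load("w13")
h=cv2.cvtColor(c["image"],cv2.COLOR_BGR2HSV)
m=((h[...,0]>=18)&(h[...,0]<=32)&(h[...,1]>110)&(h[...,2]>60)).astype(np.uint8)
q,l,st,ce=cv2.connectedComponentsWithStats(m)
k12=load("w12")
print([(st[i].tolist(),ce[i].round(1).tolist()) for i in range(1,q) if st[i,4]>6 and st[i,1]<290])
cap("side","s13");cap("top","t13")
g=s["ee_pos"]+[0,0,.009]
print("green side",meas("s13","green",(200,120,420,300)),bb(g,-.13,*load("s13")).round(1))
cv2.imwrite("pics/v13.png",cv2.resize(c["image"][60:330,60:420],None,fx=2.2,fy=2.2,interpolation=cv2.INTER_CUBIC))
```

```text
[ 0.53527967 -0.33002978  0.14465052] [ 0.27855078  0.26627747 -0.10525874]
[([0, 0, 55, 39, 1696], [25.2, 16.2]), ([125, 189, 12, 7, 51], [129.7, 191.6]), ([183, 191, 8, 7, 28], [186.0, 194.2]), ([121, 202, 8, 22, 111], [124.3, 212.6]), ([181, 205, 5, 21, 92], [183.1, 214.4])]
green side [318. 127. 336. 155.] [306.9 126.8 338.4 158.4]
```

Run:
```python
from h import *
from workcell import robot
a,b=load("w12"),load("w13")
P=[tri([ray(u,*a),ray(v,*b)]) for u,v in(((413.9,183.1),(124.3,212.6)),((458.3,184.2),(183.1,214.4)),((411.5,167.9),(129.7,191.6)),((454.8,169.2),(186,194.2)))]
for p in P: print(p[0].round(4),round(p[1],4))
u=(P[0][0]+P[1][0])/2;print(u)
s=robot.sense();ax=np.array([np.sin(.13),np.cos(.13),0]);c=np.array([.5490,u[1],0])
print((s["ee_pos"]-c)@ax, (s["ee_pos"]-c)@[np.cos(.13),-np.sin(.13),0]); print(go(s,c-.085*ax+[0,0,.091],-.13))
print(s["wrist_force"],s["opening"])
```

```text
[ 0.5531 -0.2251  0.1131] 0.0003
[ 0.5467 -0.2657  0.113 ] 0.0002
[ 0.5651 -0.2274  0.1022] 0.0004
[ 0.5585 -0.2675  0.1027] 0.0001
[ 0.54990004 -0.24537856  0.1130466 ]
-0.0875875950986852 -0.0002472788957277562
[ 0.1 -2.7 57.3  0.1 -0.2  0.1]
[-0.62827784 -0.1243491  -0.38879454] 0.40354836845420405
```

View pics/v13.png

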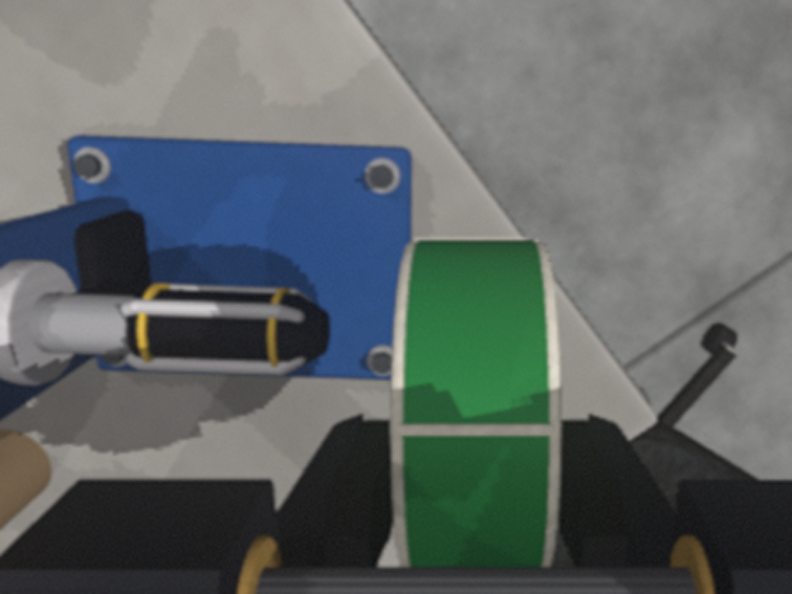

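v13 shows the mandrel (yellow lines at 142,323 and 273,327) and base plate tilted about 0.035 rad relative to the tool. The unwinder yaw is therefore about −0.155, and I'll align to that before inserting.

Run:
```python
from h import *
from workcell import robot
s=robot.sense();print(go(s,[.5354,-.3349,.091],-.155))
```

```text
[-1.8  2.9 57.3  0.1 -0.2  1.5]
```

Emit:
jog_arm --pt "0 4 20 0 0 0.8 -0.4" --pt "-1 4 40 0 0 1.5 -0.4" --pt "-1 4 54 0 0 1.5 -0.4" --pt "-1 4 54 0 0 1.5 -0.4" --pt "-1 4 54 0 0 1.5 -0.4" --pt "-1 4 54 0 0 1.5 -0.4" --pt "-1 4 54 0 0 1.5 -0.4"

```text
clock: 29.6
ee_pos: [0.5355, -0.3365, 0.0938]
orientation: [0.997, -0.078, 0.001, 0.001]
wrist_force: [0.2, -0.4, -1.8]
opening: 0.404
grip_force: 30.0
```

Run:
```python
from h import *
from workcell import robot
s=robot.sense();print(s["ee_pos"],go(s,[.5354,-.3349,.091],-.155),go(s,[.5493,-.246,.091],-.155))
```

```text
[ 0.53548233 -0.33651297  0.09375932] [-0.3 -1.6  2.8  0.1 -0.1 -0. ] [ -0.4 -91.6   2.7   0.1  -0.1  -0. ]
```

Aligned. I'll insert slowly and watch the force halfway.

Emit:
jog_arm --pt "0 0 3 0 0 0 -0.4" --pt "0 -8 3 0 0 0 -0.4" --pt "0 -16 3 0 0 0 -0.4" --pt "0 -24 3 0 0 0 -0.4" --pt "0 -32 3 0 0 0 -0.4" --pt "0 -40 3 0 0 0 -0.4" --pt "0 -48 3 0 0 0 -0.4" --pt "0 -52 3 0 0 0 -0.4" --pt "0 -52 3 0 0 0 -0.4"

```text
clock: 30.5
ee_pos: [0.5427, -0.2839, 0.0893]
orientation: [0.997, -0.077, -0.0, -0.0]
wrist_force: [0.0, -0.7, -1.5]
opening: 0.407
grip_force: 30.0
```

Emit:
jog_arm --pt "0 -6 -1 0 0 0 -0.4" --pt "0 -14 -1 0 0 0 -0.4" --pt "0 -22 -1 0 0 0 -0.4" --pt "0 -30 -1 0 0 0 -0.4" --pt "0 -36 -1 0 0 0 -0.4" --pt "0 -39 -1 0 0 0 -0.4" --pt "0 -39 -1 0 0 0 -0.4"

```text
clock: 31.2
ee_pos: [0.5488, -0.2455, 0.0903]
orientation: [0.997, -0.078, 0.0, 0.0]
wrist_force: [-0.3, 0.2, -2.1]
opening: 0.405
grip_force: 30.0
```

Run:
```python
from h import *
from workcell import robot
s=robot.sense();print(s["ee_pos"],s["wrist_force"],go(s,[.5493,-.246,.085],-.155))
```

```text
[ 0.54877773 -0.2455368   0.09033749] [-0.25950235  0.1664289  -2.07971951] [ 0.6  0.4  5.3  0.  -0.  -0. ]
```

Emit:
jog_arm --pt "0 0 2 0 0 0 -0.4" --pt "0 0 4 0 0 0 -0.4" --pt "0 0 5 0 0 0 -0.4" --pt "0 0 5 0 0 0 -0.4" --pt "0 0 5 0 0 0 -0.2" --pt "0 0 5 0 0 0 0" --pt "0 0 5 0 0 0 0.1" --pt "0 0 5 0 0 0 0.1" --pt "0 0 5 0 0 0 0.1" --pt "0 0 -10 0 0 0 0.1" --pt "0 0 -40 0 0 0 0.1" --pt "0 0 -80 0 0 0 0.1" --pt "0 0 -120 0 0 0 0.1" --pt "0 0 -120 0 0 0 0.1" --pt "0 0 -120 0 0 0 0.1"

```text
clock: 32.7
ee_pos: [0.5497, -0.2466, 0.2129]
orientation: [0.997, -0.078, 0.002, 0.001]
wrist_force: [-0.0, 0.4, -0.3]
opening: 0.551
grip_force: 0.0
```

Run:
```python
from fit import *
from workcell import robot
s=robot.sense();print(s["ee_pos"],s["clock"]);c=cap("wrist","w14");k,E=load("w14")
b=meas("w14","green",(180,60,380,300));print(b,bb(np.array([.5493,-.246,.094]),-.155,k,E).round(1))
im=cv2.cvtColor(c["image"],cv2.COLOR_BGR2HSV)
m=((im[...,0]>=18)&(im[...,0]<=32)&(im[...,1]>110)&(im[...,2]>60)).astype(np.uint8)
q,l,st,ce=cv2.connectedComponentsWithStats(m);print([st[i].tolist() for i in range(1,q) if st[i,4]>4 and 100<st[i,1]<290])
cap("top","t14");print(meas("t14","green",(330,190,420,260)),bb(np.array([.5493,-.246,.094]),-.155,*load("t14")).round(1))
print(go(s,[.4227,.3293,.25],-.255))
```

```text
[ 0.54973186 -0.24659989  0.21289499] 32.7
[259. 191. 292. 234.] [254.6 143.4 295.6 234.6]
[[251, 177, 3, 4, 9], [250, 187, 4, 16, 51]]
[382. 222. 396. 236.] [376.  205.5 397.7 241.1]
[-2.147e+02 -5.491e+02 -3.870e+01  1.000e-01 -2.000e-01  5.700e+00]
```

Run:
```python
from h import *
k,E=load("w14");ax=np.array([np.sin(.155),np.cos(.155),0])
y=plane((252,195),k,E,.113)@ax; l,r=plane((258.5,190),k,E,.138)@ax,plane((292.5,190),k,E,.138)@ax
print("roll centre rel seat:",(l+r)/2-(y-.02),"width",l-r)
im=cv2.imread("pics/w14.png")[188:198,240:310];print(im.mean(0).astype(int)[8:24].tolist(),im.mean(0).astype(int)[48:64].tolist())
```

```text
roll centre rel seat: -0.0013756757776789419 width 0.028036239132637114
[[34, 34, 30], [35, 37, 35], [39, 62, 70], [48, 102, 121], [50, 112, 134], [49, 86, 100], [89, 97, 101], [149, 159, 164], [175, 188, 190], [157, 177, 166], [119, 152, 118], [94, 138, 84], [91, 136, 78], [90, 136, 78], [90, 136, 79], [91, 136, 79]] [[92, 137, 79], [92, 137, 80], [93, 138, 80], [92, 137, 79], [91, 137, 78], [102, 142, 95], [141, 167, 143], [176, 192, 185], [181, 196, 196], [138, 166, 174], [77, 112, 123], [43, 63, 69], [39, 43, 41], [40, 41, 37], [40, 41, 38], [41, 42, 39]]
```

Run:
```python
from h import *
from workcell import robot
print(go(robot.sense(),[.4,.2427,.20],-.255))
```

```text
[-2.218e+02 -4.595e+02  1.000e+01 -0.000e+00  1.000e-01  5.700e+00]
```

Emit:
jog_arm --pt "-10 -20 -20 0 0 1 0.2" --pt "-28 -58 -30 0 0 2 0.2" --pt "-46 -96 -30 0 0 3 0.2" --pt "-64 -134 -30 0 0 4 0.2" --pt "-83 -172 -30 0 0 5 0.2" --pt "-102 -210 -30 0 0 5.7 0.2" --pt "-120 -248 -30 0 0 5.7 0.2" --pt "-139 -286 -30 0 0 5.7 0.2" --pt "-157 -324 -30 0 0 5.7 0.2" --pt "-176 -362 -30 0 0 5.7 0.2" --pt "-194 -400 -20 0 0 5.7 0.2" --pt "-212 -438 0 0 0 5.7 0.2" --pt "-222 -459 10 0 0 5.7 0.2" --pt "-222 -459 10 0 0 5.7 0.2" --pt "-222 -459 10 0 0 5.7 0.2" --pt "-222 -459 10 0 0 5.7 0.2"

```text
clock: 34.4
ee_pos: [0.4008, 0.2409, 0.2001]
orientation: [0.992, -0.128, -0.0, 0.0]
wrist_force: [-0.2, 0.8, 0.4]
opening: 0.602
grip_force: 0.0
```

Run:
```python
from fit import *
from workcell import robot
cap("wrist","w15");s=robot.sense();k,E=load("w15");print(s["ee_pos"],s["opening"])
print(meas("w15","orange",(220,60,350,330)),bb(np.array([.4,.2427,.07]),-.255,k,E).round(1))
print(go(s,[.4,.2427,.061],-.255))
```

```text
[0.40117413 0.24086606 0.20049773] 0.5942165813309642
[257. 144. 290. 231.] [254.1 142.3 293.5 230.4]
[-1.600e+00 -1.500e+00  1.395e+02  0.000e+00 -0.000e+00 -1.000e-01]
```

Placement matches the prediction. Gripping the orange roll.

Emit:
jog_arm --pt "-1 -1 35 0 0 0 0.2" --pt "-1 -1 75 0 0 0 0.2" --pt "-1 -1 110 0 0 0 0.2" --pt "-1 -1 130 0 0 0 0.2" --pt "-1 -1 139 0 0 0 0.2" --pt "-1 -1 139 0 0 0 0.2" --pt "-1 -1 139 0 0 0 0" --pt "-1 -1 139 0 0 0 -0.2" --pt "-1 -1 139 0 0 0 -0.4" --pt "-1 -1 139 0 0 0 -0.4" --pt "-1 -1 139 0 0 0 -0.4" --pt "-1 -1 139 0 0 0 -0.4" --squeeze 30

```text
clock: 35.65
ee_pos: [0.4014, 0.2437, 0.063]
orientation: [0.992, -0.127, 0.001, -0.001]
wrist_force: [0.6, -1.4, 5.6]
opening: 0.406
grip_force: 30.0
```

Run:
```python
from h import *
from workcell import robot
s=robot.sense();print(s["ee_pos"],go(s,[.557,-.107,.25],-.129))
```

```text
[0.40135858 0.24367759 0.06298928] [ 2.396e+02  2.997e+02 -1.869e+02 -1.000e-01 -2.000e-01 -7.200e+00]
```

Emit:
jog_arm --pt "0 0 -20 0 0 0 -0.4" --pt "0 0 -60 0 0 0 -0.4" --pt "0 0 -105 0 0 0 -0.4" --pt "0 0 -150 0 0 0 -0.4" --pt "10 12 -180 0 0 0 -0.4" --pt "34 42 -189 0 0 -1 -0.4" --pt "60 75 -189 0 0 -2 -0.4" --pt "86 107 -189 0 0 -3 -0.4" --pt "112 140 -189 0 0 -4 -0.4" --pt "138 172 -189 0 0 -5 -0.4" --pt "164 205 -189 0 0 -6 -0.4" --pt "190 237 -189 0 0 -7.2 -0.4" --pt "216 270 -189 0 0 -7.2 -0.4" --pt "234 293 -189 0 0 -7.2 -0.4" --pt "240 300 -189 0 0 -7.2 -0.4" --pt "240 300 -189 0 0 -7.2 -0.4" --pt "240 300 -189 0 0 -7.2 -0.4" --pt "240 300 -189 0 0 -7.2 -0.4" --pt "240 300 -189 0 0 -7.2 -0.4"

```text
clock: 37.55
ee_pos: [0.556, -0.1065, 0.2504]
orientation: [0.998, -0.064, 0.0, -0.0]
wrist_force: [-0.2, -0.5, -1.8]
opening: 0.4
grip_force: 30.0
```

Run:
```python
from h import *
from workcell import robot
s=robot.sense();t=np.array([.579,.0627,.106]);ax=np.array([.1286,.9917,0]);print(s["ee_pos"],s["wrist_force"],go(s,t-.166*ax,-.129))
```

```text
[ 0.5559766  -0.10648443  0.25043005] [-0.18055281 -0.49698365 -1.7668593 ] [ 1.100e+00 -4.700e+00  1.444e+02 -0.000e+00 -0.000e+00  1.000e-01]
```

Emit:
jog_arm --pt "1 -2 40 0 0 0 -0.4" --pt "1 -2 80 0 0 0 -0.4" --pt "1 -2 115 0 0 0 -0.4" --pt "1 -2 135 0 0 0 -0.4" --pt "1 -2 144 0 0 0 -0.4" --pt "1 -2 144 0 0 0 -0.4" --pt "1 -2 144 0 0 0 -0.4" --pt "1 -2 144 0 0 0 -0.4" --pt "1 -2 144 0 0 0 -0.4"

```text
clock: 38.45
ee_pos: [0.5589, -0.1062, 0.1081]
orientation: [0.998, -0.065, 0.002, 0.0]
wrist_force: [-0.2, -0.5, -1.2]
opening: 0.406
grip_force: 30.0
```

Run:
```python
from h import *
from workcell import robot
s=robot.sense();t=np.array([.579,.0627,.106]);print(s["ee_pos"],s["wrist_force"],go(s,t,-.129))
```

```text
[ 0.55889816 -0.1062478   0.10810493] [-0.1912029  -0.45368888 -1.18294903] [  -1.9 -170.1    2.     0.    -0.2   -0. ]
```

Emit:
jog_arm --pt "0 0 0 0 0 0 -0.4" --pt "0 -10 1 0 0 0 -0.4" --pt "0 -22 1 0 0 0 -0.4" --pt "0 -34 1 0 0 0 -0.4" --pt "0 -46 1 0 0 0 -0.4" --pt "0 -58 1 0 0 0 -0.4" --pt "0 -70 1 0 0 0 -0.4" --pt "0 -70 1 0 0 0 -0.4" --pt "0 -70 1 0 0 0 -0.4"

```text
clock: 39.35
ee_pos: [0.5667, -0.0362, 0.1053]
orientation: [0.998, -0.064, -0.0, 0.0]
wrist_force: [-0.4, -1.2, -1.9]
opening: 0.402
grip_force: 30.0
```

Run:
```python
from h import *
from workcell import robot
s=robot.sense();t=np.array([.579,.0627,.106]);print(s["ee_pos"],s["wrist_force"],go(s,t,-.129))
```

```text
[ 0.56666093 -0.03616315  0.10527183] [-0.37100858 -1.19438995 -1.93081267] [ -0.4 -99.6  -0.8   0.    0.    0. ]
```

Emit:
jog_arm --pt "0 -8 -1 0 0 0 -0.4" --pt "0 -22 -1 0 0 0 -0.4" --pt "0 -36 -1 0 0 0 -0.4" --pt "0 -50 -1 0 0 0 -0.4" --pt "0 -64 -1 0 0 0 -0.4" --pt "0 -78 -1 0 0 0 -0.4" --pt "0 -92 -1 0 0 0 -0.4" --pt "0 -100 -1 0 0 0 -0.4" --pt "0 -100 -1 0 0 0 -0.4" --pt "0 -100 3 0 0 0 -0.4" --pt "0 -100 7 0 0 0 -0.4" --pt "0 -100 8 0 0 0 -0.4" --pt "0 -100 8 0 0 0 -0.4" --pt "0 -100 8 0 0 0 -0.4"

```text
clock: 40.75
ee_pos: [0.581, 0.0622, 0.0992]
orientation: [0.998, -0.065, 0.002, -0.0]
wrist_force: [-1.5, 0.9, 7.2]
opening: 0.403
grip_force: 30.0
```

Run:
```python
from h import *
from workcell import robot
s=robot.sense();t=np.array([.579,.0627,.097]);print(s["ee_pos"],s["wrist_force"],go(s,t,-.129))
```

```text
[0.58100856 0.06221217 0.09924562] [-1.49990962  0.90357328  7.2206705 ] [-2.1 -0.2  2.2 -0.1 -0.2 -0.1]
```

Emit:
jog_arm --pt "0 0 0 0 0 0 -0.25" --pt "0 0 0 0 0 0 -0.1" --pt "0 0 0 0 0 0 0.1" --pt "0 0 0 0 0 0 0.2" --pt "0 0 0 0 0 0 0.2" --pt "0 0 -10 0 0 0 0.2" --pt "0 0 -40 0 0 0 0.2" --pt "0 0 -80 0 0 0 0.2" --pt "0 0 -110 0 0 0 0.2" --pt "0 0 -110 0 0 0 0.2" --pt "0 0 -110 0 0 0 0.2"

```text
clock: 41.85
ee_pos: [0.5802, 0.0627, 0.2085]
orientation: [0.998, -0.065, 0.001, -0.0]
wrist_force: [0.1, -1.0, 0.0]
opening: 0.6
grip_force: 0.0
```

Run:
```python
from fit import *
from workcell import robot
cap("wrist","w16");s=robot.sense();k,E=load("w16");print(s["ee_pos"],s["opening"])
print(meas("w16","orange",(230,60,350,330)),bb(np.array([.579,.0627,.106]),-.129,k,E).round(1))
print(go(s,[.4228,.3293,.20],-.255))
```

```text
[0.5791004  0.06257355 0.20682731] 0.5999575394648912
[258. 147. 295. 242.] [254.4 146.  297.9 242. ]
[-189.5 -244.3    6.9    0.     0.     7.2]
```

Orange is back in its bay to within a millimetre or so. Now the blue roll.

Emit:
jog_arm --pt "-15 -20 -10 0 0 1 0.2" --pt "-40 -52 -10 0 0 2 0.2" --pt "-65 -84 -10 0 0 3 0.2" --pt "-90 -116 -10 0 0 4 0.2" --pt "-115 -148 -10 0 0 5 0.2" --pt "-140 -180 -10 0 0 6 0.2" --pt "-165 -212 -5 0 0 7.2 0.2" --pt "-184 -237 0 0 0 7.2 0.2" --pt "-190 -244 7 0 0 7.2 0.2" --pt "-190 -244 7 0 0 7.2 0.2" --pt "-190 -244 7 0 0 7.2 0.2" --pt "-190 -244 7 0 0 7.2 0.2"

```text
clock: 43.1
ee_pos: [0.4234, 0.328, 0.2]
orientation: [0.992, -0.128, -0.0, 0.0]
wrist_force: [-0.5, 0.3, -0.3]
opening: 0.599
grip_force: 0.0
```

Run:
```python
from fit import *
from workcell import robot
cap("wrist","w17");s=robot.sense();k,E=load("w17");print(s["ee_pos"],s["opening"])
print(meas("w17","blue",(220,60,350,330)),bb(np.array([.4228,.3293,.07]),-.255,k,E).round(1))
print(go(s,[.4228,.3293,.061],-.255))
```

```text
[0.42357542 0.32805423 0.2003171 ] 0.5974373066039151
[259. 143. 292. 230.] [254.6 142.  294.  230.2]
[-1.100e+00 -1.000e+00  1.393e+02  0.000e+00 -0.000e+00 -1.000e-01]
```

Emit:
jog_arm --pt "-1 0 35 0 0 0 0.2" --pt "-1 0 75 0 0 0 0.2" --pt "-1 0 110 0 0 0 0.2" --pt "-1 0 130 0 0 0 0.2" --pt "-1 0 139 0 0 0 0.2" --pt "-1 0 139 0 0 0 0.2" --pt "-1 0 139 0 0 0 0" --pt "-1 0 139 0 0 0 -0.2" --pt "-1 0 139 0 0 0 -0.4" --pt "-1 0 139 0 0 0 -0.4" --pt "-1 0 139 0 0 0 -0.4" --pt "-1 0 139 0 0 0 -0.4" --squeeze 30

```text
clock: 44.35
ee_pos: [0.4232, 0.3302, 0.0631]
orientation: [0.992, -0.127, 0.001, -0.001]
wrist_force: [0.3, -1.3, 6.3]
opening: 0.409
grip_force: 30.0
```

Run:
```python
from h import *
from workcell import robot
s=robot.sense();print(s["ee_pos"],s["grip_force"],go(s,[.557,-.105,.25],-.129))
```

```text
[0.42316346 0.33016066 0.06306417] 29.965326421370264 [ 2.398e+02  3.869e+02 -1.872e+02 -1.000e-01 -1.000e-01 -7.200e+00]
```

Emit:
jog_arm --pt "0 0 -20 0 0 0 -0.4" --pt "0 0 -60 0 0 0 -0.4" --pt "0 0 -105 0 0 0 -0.4" --pt "0 0 -150 0 0 0 -0.4" --pt "10 16 -180 0 0 0 -0.4" --pt "32 52 -189 0 0 -1 -0.4" --pt "55 89 -189 0 0 -2 -0.4" --pt "78 126 -189 0 0 -3 -0.4" --pt "101 163 -189 0 0 -4 -0.4" --pt "124 200 -189 0 0 -5 -0.4" --pt "147 237 -189 0 0 -6 -0.4" --pt "170 274 -189 0 0 -7.2 -0.4" --pt "193 311 -189 0 0 -7.2 -0.4" --pt "216 348 -189 0 0 -7.2 -0.4" --pt "233 376 -189 0 0 -7.2 -0.4" --pt "240 387 -189 0 0 -7.2 -0.4" --pt "240 387 -189 0 0 -7.2 -0.4" --pt "240 387 -189 0 0 -7.2 -0.4" --pt "240 387 -189 0 0 -7.2 -0.4" --pt "240 387 -189 0 0 -7.2 -0.4"

```text
clock: 46.35
ee_pos: [0.556, -0.1042, 0.2504]
orientation: [0.998, -0.064, -0.0, -0.0]
wrist_force: [0.3, -0.3, -2.3]
opening: 0.406
grip_force: 29.9
```

Run:
```python
from h import *
from workcell import robot
s=robot.sense();t=np.array([.5696,-.010,.106]);ax=np.array([.1286,.9917,0]);print(s["ee_pos"],s["wrist_force"],go(s,t-.095*ax,-.129))
```

```text
[ 0.55597551 -0.10416541  0.25040815] [ 0.27035129 -0.32720969 -2.28332426] [ 1.400e+00 -1.000e-01  1.444e+02 -0.000e+00  0.000e+00  1.000e-01]
```

Emit:
jog_arm --pt "1 0 40 0 0 0 -0.4" --pt "1 0 80 0 0 0 -0.4" --pt "1 0 115 0 0 0 -0.4" --pt "1 0 135 0 0 0 -0.4" --pt "1 0 145 0 0 0 -0.4" --pt "1 0 145 0 0 0 -0.4" --pt "1 0 145 0 0 0 -0.4" --pt "1 0 145 0 0 0 -0.4" --pt "1 0 145 0 0 0 -0.4" --pt "1 -10 145 0 0 0 -0.4" --pt "1 -22 145 0 0 0 -0.4" --pt "1 -34 145 0 0 0 -0.4" --pt "1 -40 145 0 0 0 -0.4" --pt "1 -40 145 0 0 0 -0.4" --pt "1 -40 145 0 0 0 -0.4"

```text
clock: 47.85
ee_pos: [0.5624, -0.0658, 0.1052]
orientation: [0.998, -0.064, -0.0, 0.0]
wrist_force: [-1.3, 0.9, -2.5]
opening: 0.406
grip_force: 29.9
```

Run:
```python
from h import *
from workcell import robot
s=robot.sense();t=np.array([.5696,-.010,.106]);print(s["ee_pos"],s["wrist_force"],go(s,t,-.129))
```

```text
[ 0.56239779 -0.06580836  0.10522737] [-1.34478868  0.8958044  -2.54142302] [ -0.  -56.3  -0.8   0.    0.    0. ]
```

Emit:
jog_arm --pt "0 -8 -1 0 0 0 -0.4" --pt "0 -20 -1 0 0 0 -0.4" --pt "0 -32 -1 0 0 0 -0.4" --pt "0 -44 -1 0 0 0 -0.4" --pt "0 -53 -1 0 0 0 -0.4" --pt "0 -56 -1 0 0 0 -0.4" --pt "0 -56 -1 0 0 0 -0.4" --pt "0 -56 3 0 0 0 -0.4" --pt "0 -56 7 0 0 0 -0.4" --pt "0 -56 8 0 0 0 -0.4" --pt "0 -56 8 0 0 0 -0.4" --pt "0 -56 8 0 0 0 -0.4"

```text
clock: 49.05
ee_pos: [0.57, -0.011, 0.0992]
orientation: [0.998, -0.065, 0.0, -0.0]
wrist_force: [-4.0, 0.5, 9.3]
opening: 0.406
grip_force: 30.0
```

Emit:
jog_arm --pt "0 0 0 0 0 0 -0.25" --pt "0 0 0 0 0 0 -0.1" --pt "0 0 0 0 0 0 0.05" --pt "0 0 0 0 0 0 0.15" --pt "0 0 0 0 0 0 0.15" --pt "0 0 -10 0 0 0 0.15" --pt "0 0 -40 0 0 0 0.15" --pt "0 0 -80 0 0 0 0.15" --pt "0 0 -120 0 0 0 0.15" --pt "0 0 -160 0 0 0 0.15" --pt "0 0 -180 0 0 0 0.15" --pt "0 0 -180 0 0 0 0.15" --pt "0 0 -180 0 0 0 0.15" --pt "0 0 -180 0 0 0 0.15" --pt "0 0 -180 0 0 0 0.15" --pt "0 0 -180 0 0 0 0.15"

```text
clock: 50.65
ee_pos: [0.5688, -0.0106, 0.2755]
orientation: [0.998, -0.065, -0.002, -0.0]
wrist_force: [0.7, -0.5, 0.9]
opening: 0.577
grip_force: 0.0
```

Run:
```python
from fit import *
from workcell import robot
cap("wrist","w18");s=robot.sense();k,E=load("w18");print(s["ee_pos"],s["opening"],s["clock"])
for n,c,y,r in(("blue",[.5696,-.01,.106],-.129,(240,60,330,330)),("orange",[.579,.0627,.106],-.129,(160,60,250,330)),("green",[.5493,-.246,.094],-.155,(380,60,559,330))):
    print(n,meas("w18",n,r),bb(np.array(c),y,k,E).round(1))
```

```text
[ 0.56900025 -0.01058445  0.27585316] 0.5726675992955539 50.7
blue [262. 136. 291. 214.] [257.8 135.9 292.6 215.1]
orange [186. 136. 228. 214.] [182.8 136.  230.3 215.1]
green [481. 126. 526. 202.] [447.4 125.  528.2 203.2]
```

All three rolls sit where predicted. I'm handing in.

```bash
python3 -c "
from workcell import robot
print(robot.close_job())"
```

```text
the job is handed in; nothing more can be done
None
```

The job is handed in (no verdict came back): in the last wrist picture the green roll hangs on the mandrel, about 1.4 mm off centre, the orange and blue rolls hang back in their bays within about 2 mm of where they started, and the arm is clear of everything.

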